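Tilt-test lens cassettes and case the sound one

TASK

Two of the three lens cassettes in the spring-fed magazine have a lens loose inside: take them out one after another and tilt them end to end in the hand, by at least 30 degrees, to feel for something sliding. Lay both rattlers flat and upright on the floor of the steel reject tray; set the sound one down on the rubber pad and let go, then take it again by its long sides and lay it fully home in the free pocket of the lens case. Set cassettes down, never drop them, and leave the wipes box, the drops bottle and the swab jar alone.

Things in the scene. Friction and masses are not known exactly. Their poses are not given: they have to be found in the camera images.
- cassette_1: Sealed oblong lens cassette, aluminium, 40 (x) x 64 (y, its length) x 40 mm tall, about 0.37 kg, a round lens port on each long side face; origin at the centre of its underside, z up. It starts in the magazine. The three look alike and weigh alike within 15 percent; their numbers and places tell nothing. One is sound: nothing moves inside. Two are rattlers.
- cassette_2: Cassette like cassette_1. In a rattler a 220 g lens group slides along the length (y), 40 mm in all, starting anywhere. It slips once y is tilted over about 15 degrees, takes under 0.5 s and stays at that end when gently levelled: between a tilt one way and the other, the level cassette's centre of mass differs by 24 mm (moment change 0.06 to 0.09 N m about its x).
- cassette_3: Cassette like cassette_1 (40 x 64 x 40 mm tall, origin at the centre of its underside, y along its length). Behaviour of sound ones and rattlers: see cassette_1 and cassette_2.
- magazine: Fixed spring-fed magazine with a 6 mm thick aluminium floor. Three cassettes stand on it side by side in a row, at x = 0, 40 and 81 mm, lengths along y, tops 46 mm above the bench, pressed against a black stop at x = -20 mm (54 mm wide, top 30 mm above the bench). Origin on the bench under the centre of the front cassette. It reaches from x = -34 to 183 mm, 76 mm wide.
- stack_front (a point): Centre of the top of the cassette at the stop (magazine x = y = 0, 46 mm above the bench), axes as the magazine. The guide rails beside the row (y = 34 to 38 mm either side) reach only 12 mm above the bench: take the cassette by its end faces, across its 64 mm length.
- follower (a joint): Travel (m) of the grey follower plate (52 mm wide, top 37 mm above the bench) that a spring of 6 to 8 N pushes towards the stop: 0 with three cassettes, about 0.041 with two, 0.081 with one, 0.086 at its own end. When the front cassette is lifted out, the next one is at the stop within 1 s.
- lens_case: Fixed open black lens-case tray, base 150 (x) x 160 (y) mm and 8 mm thick. Origin on the bench under the centre of its free pocket; base spans y = -50 to +110 mm. A round objective (45 mm wide, 34 mm high) is parked at y = +76 mm and stays there.
- pocket (a point): Centre of the free pocket's floor, 8 mm above the bench, axes as the lens case. Pocket for one cassette, its length along y: end walls at y = -36 and +36 mm, 24 mm high above the floor (no room for fingers at the ends), and 5 mm high lips at x = -24 and +24 mm; the sides are open above the lips so the cassette is held across its 40 mm width.
- reject_tray: Fixed open steel tray, 150 (x) x 165 (y) x 35 mm tall outside, 4 mm walls and floor; origin at the centre of its underside. Room for two cassettes side by side along x, with their lengths along y.
- pad: Fixed black rubber pad, 105 (x) x 125 (y) x 4 mm; origin at the centre of its underside.
- wipes_box: Bystander: loose white box of wipes 75 (x) x 110 (y) x 50 mm tall, origin at the centre of its underside.
- drops: Bystander: white plastic drops bottle, 34 mm wide, 75 mm tall, standing; origin at the centre of its underside.
- swab_jar: Bystander: small glass jar with a white lid, 44 mm wide, 60 mm tall, standing; origin at the centre of its underside.
Not all that is in view belongs to the job. There is more than one size of the pad; the job needs the middle-sized.

How it is judged (in metres and radians):
On the way, in this order (a step that is already met when the one before it is completed fails the run):
1. a cassette is held in the air and tilted end to end by 25 degrees or more, either way ((((angle between cassette_1's own y axis and vertical below 1.134 rad or angle between cassette_1's own y axis and vertical above 2.007 rad) and height (world z) of cassette_1 above 0.03 m and contact force between cassette_1 and the fingers above 0.5 N) or ((angle between cassette_2's own y axis and vertical below 1.134 rad or angle between cassette_2's own y axis and vertical above 2.007 rad) and height (world z) of cassette_2 above 0.03 m and contact force between cassette_2 and the fingers above 0.5 N) or ((angle between cassette_3's own y axis and vertical below 1.134 rad or angle between cassette_3's own y axis and vertical above 2.007 rad) and height (world z) of cassette_3 above 0.03 m and contact force between cassette_3 and the fingers above 0.5 N))), for 0.1 s.
2. the sound cassette has been set down upright on the pad and let go (x of sound_one in the frame of pad between -0.055 and 0.055 m and y of sound_one in the frame of pad between -0.065 and 0.065 m and z of sound_one in the frame of pad below 0.012 m and angle between sound_one's own z axis and vertical below 0.15 rad and contact force between the fingers and anything else below 0.05 N and linear speed of each of cassette_1, cassette_2, cassette_3 below 0.02 m/s), for 0.1 s.
At the end, for the whole second after the job is handed in: Sound cassette upright in the pocket: centre within 6 mm, underside within 3 mm of its floor, length along it within 0.15 rad. Both rattlers upright (0.15 rad) on the tray floor, undersides at most 12 mm and centres within 60 mm (x), 65 mm (y) of the tray origin. All at rest (x of sound_one in the frame of pocket between -0.006 and 0.006 m and y of sound_one in the frame of pocket between -0.006 and 0.006 m and z of sound_one in the frame of pocket between -0.003 and 0.003 m and angle between sound_one's own z axis and vertical below 0.08 rad and angle between the y axis of sound_one and the y axis of pocket, either way round below 0.15 rad and ((x of cassette_1 in the frame of reject_tray between -0.06 and 0.06 m and y of cassette_1 in the frame of reject_tray between -0.065 and 0.065 m and z of cassette_1 in the frame of reject_tray below 0.012 m and angle between cassette_1's own z axis and vertical below 0.15 rad) or (x of cassette_1 in the frame of pocket between -0.006 and 0.006 m and y of cassette_1 in the frame of pocket between -0.006 and 0.006 m and z of cassette_1 in the frame of pocket between -0.003 and 0.003 m and angle between cassette_1's own z axis and vertical below 0.08 rad and angle between the y axis of cassette_1 and the y axis of pocket, either way round below 0.15 rad)) and ((x of cassette_2 in the frame of reject_tray between -0.06 and 0.06 m and y of cassette_2 in the frame of reject_tray between -0.065 and 0.065 m and z of cassette_2 in the frame of reject_tray below 0.012 m and angle between cassette_2's own z axis and vertical below 0.15 rad) or (x of cassette_2 in the frame of pocket between -0.006 and 0.006 m and y of cassette_2 in the frame of pocket between -0.006 and 0.006 m and z of cassette_2 in the frame of pocket between -0.003 and 0.003 m and angle between cassette_2's own z axis and vertical below 0.08 rad and angle between the y axis of cassette_2 and the y axis of pocket, either way round below 0.15 rad)) and ((x of cassette_3 in the frame of reject_tray between -0.06 and 0.06 m and y of cassette_3 in the frame of reject_tray between -0.065 and 0.065 m and z of cassette_3 in the frame of reject_tray below 0.012 m and angle between cassette_3's own z axis and vertical below 0.15 rad) or (x of cassette_3 in the frame of pocket between -0.006 and 0.006 m and y of cassette_3 in the frame of pocket between -0.006 and 0.006 m and z of cassette_3 in the frame of pocket between -0.003 and 0.003 m and angle between cassette_3's own z axis and vertical below 0.08 rad and angle between the y axis of cassette_3 and the y axis of pocket, either way round below 0.15 rad)) and linear speed of each of cassette_1, cassette_2, cassette_3 below 0.02 m/s); the robot touches nothing.
It fails at once if a cassette is dropped: it moves faster than 0.75 m/s (a fall of about 3 cm) with no finger on it ((linear speed of cassette_1 above 0.75 m/s and contact force between cassette_1 and the fingers below 0.01 N) or (linear speed of cassette_2 above 0.75 m/s and contact force between cassette_2 and the fingers below 0.01 N) or (linear speed of cassette_3 above 0.75 m/s and contact force between cassette_3 and the fingers below 0.01 N)).
It fails at once if a bystander (wipes box, drops bottle or swab jar) is moved by more than 30 mm (distance of any of wipes_box, drops, swab_jar from where it was at the start of the episode above 0.03 m).
It also fails if it takes over 72 s, if anything falls off the work surface, if the arm or the gripper's body presses on something with over 40 N, if the wrist force passes 120 N, or if a joint passes its speed limit or range.

ROBOT

A 6-joint arm with a two-finger parallel gripper is mounted at the origin on the work surface. World frame = base frame: x ahead of the robot, y to its left, z up, the work surface at z = 0. Lengths are in m, angles in degrees, forces in N, time in s.
With the tool pointing down it reaches from about 0.375 to 0.9 m from the base axis. Payload 3.1 kg.
Tool frame: the origin (TCP) lies on the front face of the gripper's body, between the roots of the fingers; the fingertips stand 70 mm ahead of it and the grasp point (between the pads) lies 51 mm ahead of it; z points along the fingers, y is the direction in which the jaws open and shut (so a half turn about z gives the same grasp; the last joint's range is limited). The gripper opens to 87 mm and grips with 3 to 60 N. Pads are 19 mm wide; open, the fingers measure 117 mm over their backs; the gripper's body (75 mm by 190 mm) begins 51 mm behind the grasp point.
Start: joints at [60.819, 30.224, 82.088, -0, 67.689, -10.227], TCP at [0.203, 0.591, 0.292] pointing down, gripper open.
Joint ranges: [-176.69, 176.69], [-43.24, 126.21], [12.49, 139.97], [-82, 262], [0, 151.66], [-163.58, 163.58]. Speed limits (degrees/s): [159.86, 159.86, 180, 180, 180, 180].

INTERFACE

Orientations are given as a 3x3 rotation matrix whose columns are the frame's x, y, z axes.
In Python, from plant import observe, read_camera, camera_params, job_done gives the robot as it stands. The module is installed in compiled form; this text tells all that it offers.
- The arm moves only by the shell command python3 -m creep 'ROWS' [FORCE]. ROWS is JSON, a list of rows, each a list of 7 numbers: the shift along the tool's x, y, z in mm, then the turn, a rotation vector about the tool's x, y, z in degrees, then the opening, from 0 (shut) to 1 (fully open). A call has 1 to 12 rows; each row is the pose to reach, as a shift and turn from the pose commanded when the call began, along the tool's axes at that moment; what a row does not reach only later rows make up. A row lasts 1/12 s, in which the tool goes at most 41.7 mm and 7.16 degrees, less where a joint would pass 70% of its speed; a pose out of reach is approached as far as the arm can. A call with a gripper value outside its range is refused whole. The fingers move at their own pace and stop on an object; FORCE is the grip in N (left out, the last holds). Time passes only in rows, so rows that repeat a pose let the fingers close. It gives the time, the measured TCP pose, the force and the opening at its end, in the units of the state.
- observe(): the state, without advancing time (a new reading comes with each control period).
- read_camera(name): name is "side" or "top" or "wrist"; returns (picture, depth): 400x640x3 uint8, red, green, blue; 400x640 float32, m along the optical axis (not along the pixel's ray), 0 where there is no reading.
- camera_params(name): a dict with "vertical_fov" (degrees; the focal length in pixels is half the picture's height over the tangent of half this angle, whatever the lens; pixels are square), "cx", "cy" (the principal point, pixels), "world_to_cam" (4x4, takes a point from world to camera coordinates). Camera axes: x right, y down, z forward; pixel columns grow to the right and rows downward; lengths in m; the calibration is good to about 2 mm. A picture is of the moment at which its call begins: read the wrist's pose just before it. camera_params takes no time and is no camera call; for the wrist camera it gives the pose at the moment of the call.
- job_done(): hands the job in, once; it reports no verdict.
The state is a dict: "t": time; "joints": joint angles; "joint_vel": joint speeds; "joint_torque": joint torques, N m; "eef_pos": TCP position; "tool_rot": TCP orientation; "ft_force": force on the tool from outside, world axes, zero at the start; "wrist_torque": the same for the moment, N m; "opening": opening from 0.0 (shut) to 1.0 (fully open).
Only numpy, scipy, OpenCV 4.12 (cv2) and the standard library are available. Lean on these libraries where they do the work, as an engineer would, in place of code of your own. Each camera call takes 0.05 s, during which the arm holds its last target.

## Working session

There is one attempt and no reset: what is moved stays moved. The work goes in short steps, Python scripts to look and compute and a shell command to move; the robot and the scene stay as the last step left them, time stands still between calls to the robot, and variables do not carry over. Pictures are saved under pics/ and viewed, and the job is handed in when it is done.

```bash
mkdir -p pics; python3 - <<'E'
from plant import *
import cv2
print(observe())
for n in ("top","side","wrist"):
    p=camera_params(n);print(n,p)
    im,d=read_camera(n);cv2.imwrite(f"pics/{n}0.png",im[:,:,::-1])
    import numpy as np;np.savez(f"pics/{n}0.npz",im=im,d=d,w=p["world_to_cam"],f=p["vertical_fov"],cx=p["cx"],cy=p["cy"])
E
```

```text
{'t': 0.0, 'joints': array([ 6.08190038e+01,  3.02776781e+01,  8.21575085e+01, -6.20495694e-05,
        6.76890481e+01, -1.02281583e+01]), 'joint_vel': array([ 0.04272543,  0.01686902, -0.04938862,  0.07120944, -0.10125408,
       -0.06439182]), 'joint_torque': array([ 5.34405099e-04, -4.40044177e+01, -1.76595461e+01,  6.35159388e-02,
        5.81065798e-02, -1.42730578e-04]), 'eef_pos': array([0.20268084, 0.59059637, 0.29127906]), 'tool_rot': array([[-9.45786173e-01,  3.24788238e-01, -1.05632486e-03],
       [ 3.24789729e-01,  9.45784355e-01, -1.89359860e-03],
       [ 3.84036975e-04, -2.13402284e-03, -9.99997649e-01]]), 'ft_force': array([ 0.78648515, -0.45471481, -0.68217736]), 'wrist_torque': array([ 0.0201215 , -0.00719195,  0.01028815]), 'opening': 1.0041983055208086}
top {'vertical_fov': 57.56604416968973, 'cx': 322.0632674307496, 'cy': 200.4606145260159, 'world_to_cam': array([[ 0.02876296, -0.99947082,  0.01519131,  0.05984441],
       [-0.98224066, -0.03107949, -0.18503338,  0.61460337],
       [ 0.1854076 , -0.00959942, -0.98261481,  0.95356224],
       [ 0.        ,  0.        ,  0.        ,  1.        ]])}
side {'vertical_fov': 57.47628925076967, 'cx': 322.17896178684106, 'cy': 201.8144324997405, 'world_to_cam': array([[-0.99732424, -0.07292632,  0.00511086,  0.64187067],
       [-0.05785916,  0.74466979, -0.66492046,  0.03432866],
       [ 0.0446843 , -0.663437  , -0.74689669,  0.94089639],
       [ 0.        ,  0.        ,  0.        ,  1.        ]])}
wrist {'vertical_fov': 61.915085371293216, 'cx': 312.67232689816717, 'cy': 208.91117517016616, 'world_to_cam': array([[ 0.32439805,  0.94591932, -0.00159745, -0.62362432],
       [ 0.91077354, -0.31188803,  0.27058718, -0.03232025],
       [ 0.25545541, -0.08923287, -0.96269415,  0.39244273],
       [ 0.        ,  0.        ,  0.        ,  1.        ]])}
```

View pics/top0.png

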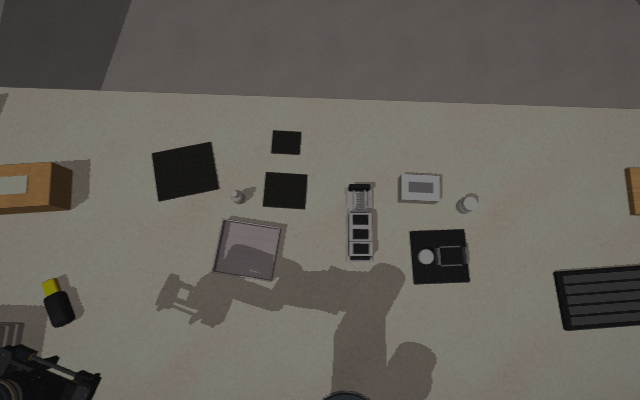

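View pics/side0.png

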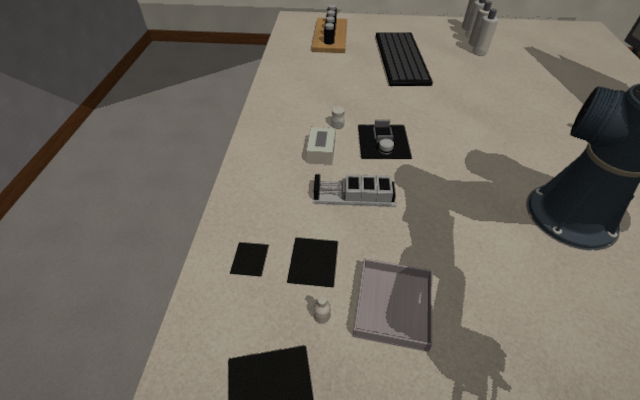

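View pics/wrist0.png

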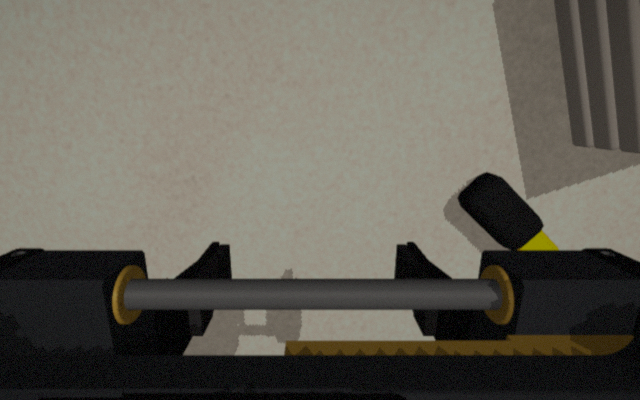

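```bash
cat > h.py <<'E'
import numpy as np, cv2
class V:
    def __init__(s,fn):
        z=np.load(fn);s.im=z["im"];s.d=z["d"];s.w=z["w"];s.f=200/np.tan(np.radians(float(z["f"])/2));s.cx=float(z["cx"]);s.cy=float(z["cy"])
        s.R=s.w[:3,:3];s.c=-s.R.T@s.w[:3,3]
    def ray(s,u,v):
        r=s.R.T@np.array([(u-s.cx)/s.f,(v-s.cy)/s.f,1.]);return r
    def plane(s,u,v,z):
        r=s.ray(u,v);return s.c+r*(z-s.c[2])/r[2]
    def dep(s,u,v):
        return s.c+s.ray(u,v)*s.d[int(round(v)),int(round(u))]
    def proj(s,p):
        q=s.R@np.asarray(p)+s.w[:3,3];return s.cx+s.f*q[0]/q[2],s.cy+s.f*q[1]/q[2]
    def tri(s,p,o,q):
        a=s.ray(*p);b=o.ray(*q);A=np.stack([a,-b],1);t=np.linalg.lstsq(A,o.c-s.c,rcond=None)[0]
        P=s.c+a*t[0];Q=o.c+b*t[1];return (P+Q)/2,np.linalg.norm(P-Q)
def snap(n,tag):
    from plant import camera_params,read_camera
    p=camera_params(n);im,d=read_camera(n)
    np.savez(f"pics/{tag}.npz",im=im,d=d,w=p["world_to_cam"],f=p["vertical_fov"],cx=p["cx"],cy=p["cy"])
    cv2.imwrite(f"pics/{tag}.png",im[:,:,::-1]);return V(f"pics/{tag}.npz")
def crop(v,x0,y0,x1,y1,s,name):
    cv2.imwrite(f"pics/{name}.png",cv2.resize(v.im[y0:y1,x0:x1,::-1],None,fx=s,fy=s,interpolation=cv2.INTER_CUBIC))
E
python3 - <<'E'
from h import *
T=V("pics/top0.npz");S=V("pics/side0.npz")
crop(T,210,125,490,295,2.8,"tc");crop(S,220,100,440,360,2.3,"sc")
print(T.c,S.c)
for n,(u,v) in dict(big=(185,170),mid=(285,190),small=(286,142),mag=(360,248),tray=(248,248),case=(452,256),bench=(330,270)).items():print(n,T.dep(u,v),T.plane(u,v,0))
E
```

```text
[0.42516943 0.08806794 1.04979741] [0.60009611 0.64547123 0.72229771]
big [0.70111844 0.48495538 0.00425186] [7.02240623e-01 4.86569385e-01 2.22044605e-16]
mid [0.65034885 0.18750764 0.00369946] [0.65114518 0.1878593  0.        ]
small [0.79882993 0.19172473 0.00179303] [0.79946923 0.19190208 0.        ]
mag [ 0.48544618 -0.03000764  0.04232901] [ 0.48797872 -0.03496861  0.        ]
tray [0.47822544 0.28426643 0.00519591] [0.47848934 0.28524233 0.        ]
case [ 0.47260038 -0.29600544  0.00913756] [ 0.47301685 -0.29937782  0.        ]
bench [ 0.42352969  0.04950005 -0.00170325] [0.42353235 0.04956252 0.        ]
```

View pics/tc.png

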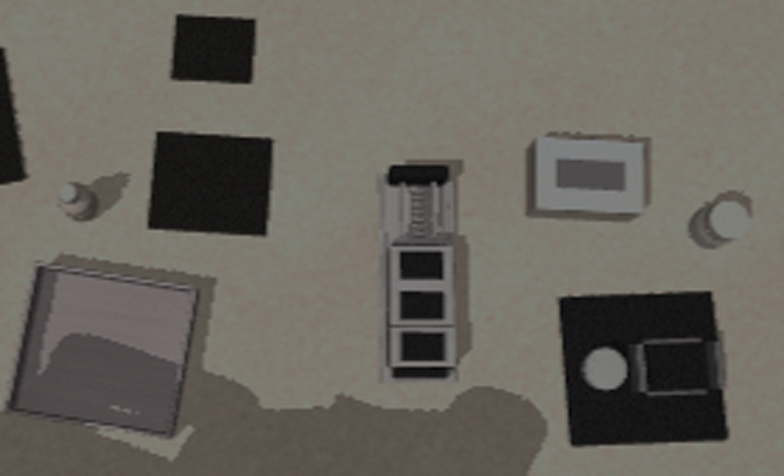

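View pics/sc.png

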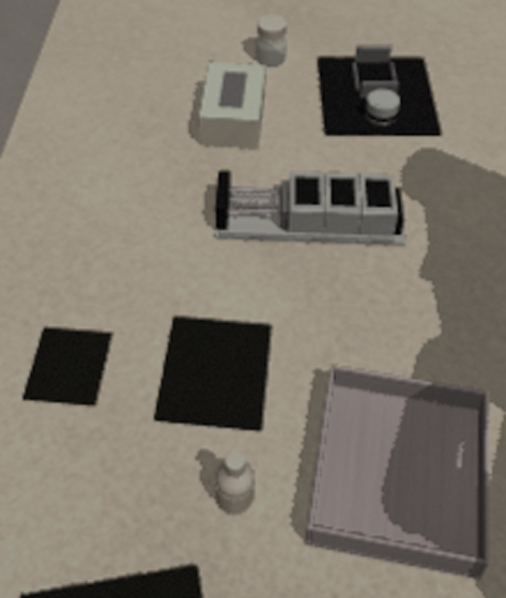

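```bash
python3 - <<'E'
from h import *
T=V("pics/top0.npz");S=V("pics/side0.npz")
def blobs(v,box,th,z,name,amin=25):
    x0,y0,x1,y1=box
    g=cv2.resize(cv2.cvtColor(v.im[y0:y1,x0:x1],cv2.COLOR_RGB2GRAY),None,fx=4,fy=4,interpolation=cv2.INTER_CUBIC)
    m=(g<th).astype(np.uint8)
    cs,_=cv2.findContours(m,cv2.RETR_EXTERNAL,cv2.CHAIN_APPROX_NONE)
    for c in cs:
        if cv2.contourArea(c)/16<amin: continue
        b=cv2.boxPoints(cv2.minAreaRect(c)); pts=np.array([v.plane((x+.5)/4-.5+x0,(y+.5)/4-.5+y0,z)[:2] for x,y in c[:,0]],np.float32)
        r=cv2.minAreaRect((pts*1000).astype(np.float32))
        M=cv2.moments(c);print(name,"uv",round((M['m10']/M['m00']+.5)/4-.5+x0,2),round((M['m01']/M['m00']+.5)/4-.5+y0,2),"area",cv2.contourArea(c)/16,"world mm",np.round(r[0],1),np.round(r[1],1),round(r[2],1))
blobs(T,(140,120,320,215),45,0.004,"pads T")
blobs(S,(222,220,345,400),45,0.004,"pads S")
blobs(T,(340,175,380,265),50,0.046,"cas T",10)
blobs(S,(305,165,405,215),50,0.046,"cas S",10)
blobs(T,(400,220,480,295),45,0.008,"case T")
blobs(S,(350,110,420,165),45,0.008,"case S")
crop(T,340,175,385,268,6,"tm");crop(S,305,165,405,215,7,"sm");crop(T,405,222,475,292,8,"tcase");crop(S,350,110,420,165,10,"scase")
E
```

```text
pads T uv 284.86 190.18 area 1395.21875 world mm [650.3 187.9] [122.4 103.5] 88.2
pads T uv 184.62 171.02 area 2872.21875 world mm [699.3 485.3] [149.  176.7] 14.0
pads T uv 285.87 142.15 area 612.3125 world mm [797.7 191.7] [84.4 71.8] 88.6
pads S uv 270.52 375.91 area 3823.53125 world mm [709.1 448.7] [148.1  96.9] 13.9
pads S uv 249.15 259.04 area 924.65625 world mm [798.4 195.2] [84.5 71.1] 88.7
pads S uv 312.89 262.25 area 1981.78125 world mm [651.1 190.7] [122.6 102.4] 88.2
cas T uv 359.8 257.47 area 62.65625 world mm [459.8 -31.2] [ 9.4 56.9] 1.7
cas T uv 360.52 248.32 area 139.9375 world mm [484.4 -31. ] [26.8 40.6] 0.7
cas T uv 360.19 233.56 area 134.375 world mm [525.1 -29.9] [25.6 41.3] 1.7
cas T uv 360.05 219.25 area 134.84375 world mm [564.7 -28.9] [26.7 41.2] 0.8
cas T uv 358.96 187.06 area 138.84375 world mm [655.9 -24.8] [21.  61.2] 1.8
cas S uv 393.02 193.22 area 31.75 world mm [462.7  -4.9] [70.   8.3] 85.3
cas S uv 383.89 183.76 area 103.46875 world mm [485.2 -31. ] [25.7 41.6] 2.2
cas S uv 368.46 183.12 area 102.375 world mm [525.  -30.2] [41.1 25.4] 89.9
cas S uv 353.06 182.74 area 102.15625 world mm [564.9 -28.5] [25.1 41.3] 1.4
cas S uv 316.27 186.83 area 116.90625 world mm [659.3  -7.4] [15.  88.9] 3.1
case T uv 438.69 256.29 area 2846.90625 world mm [ 472.  -259.4] [148.8 158.9] 3.9
case S uv 383.51 142.21 area 1519.875 world mm [ 473.5 -254.9] [147.5 161.5] 4.0
```

View pics/tm.png

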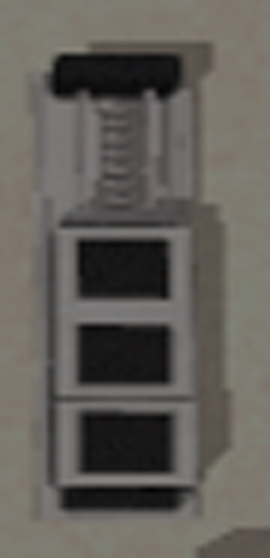

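View pics/sm.png

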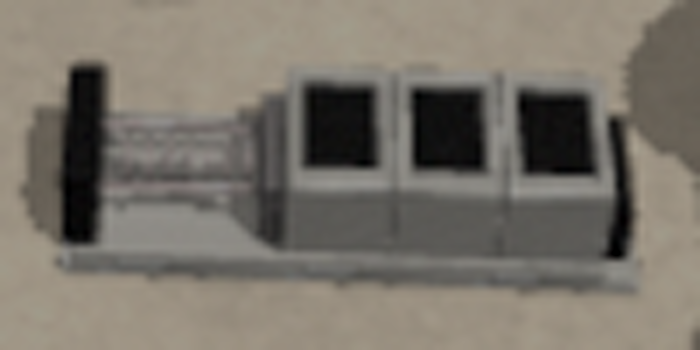

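View pics/tcase.png

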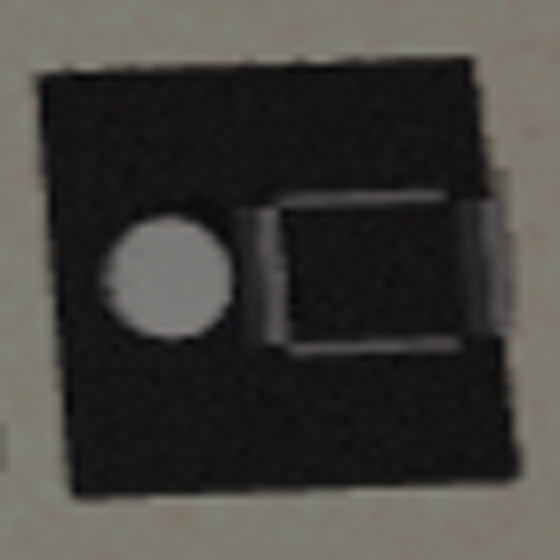

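View pics/scase.png

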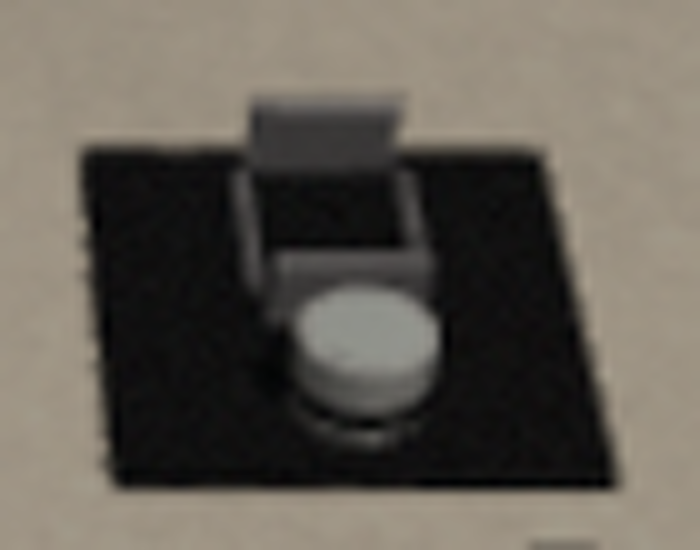

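```bash
python3 - <<'E'
from h import *
T=V("pics/top0.npz");S=V("pics/side0.npz")
print("casettes tri")
for a,b in [((360.52,248.32),(383.89,183.76)),((360.19,233.56),(368.46,183.12)),((360.05,219.25),(353.06,182.74)),((284.86,190.18),(312.89,262.25)),((438.69,256.29),(383.51,142.21))]:
    p,e=T.tri(a,S,b);print(np.round(p*1000,1),round(e*1000,1))
crop(T,205,208,295,290,8,"tt");crop(S,345,250,445,355,5.5,"st")
E
```

```text
casettes tri
[484.7 -31.2  45.1] 0.6
[525.  -29.8  45.8] 0.2
[565.  -29.1  44.7] 0.2
[651.6 188.8  -5.1] 0.3
[ 471.  -261.9   -3. ] 0.3
```

View pics/tt.png

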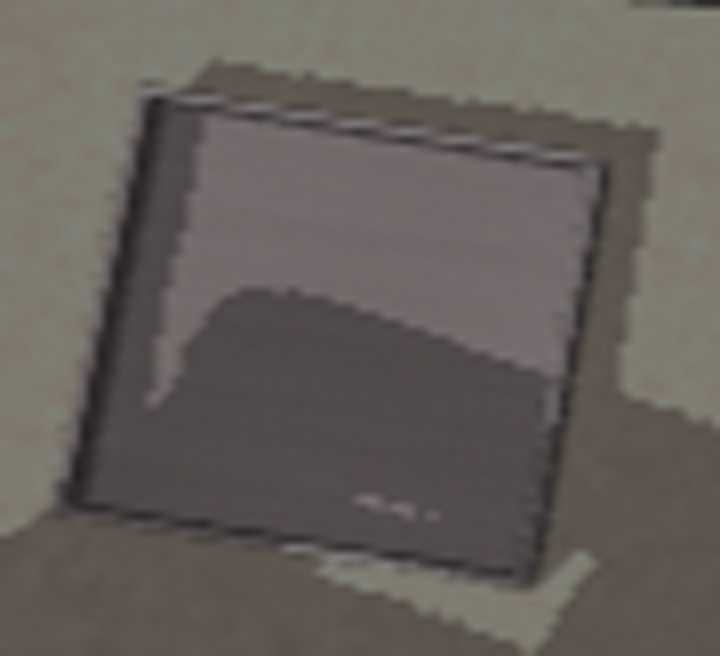

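View pics/st.png

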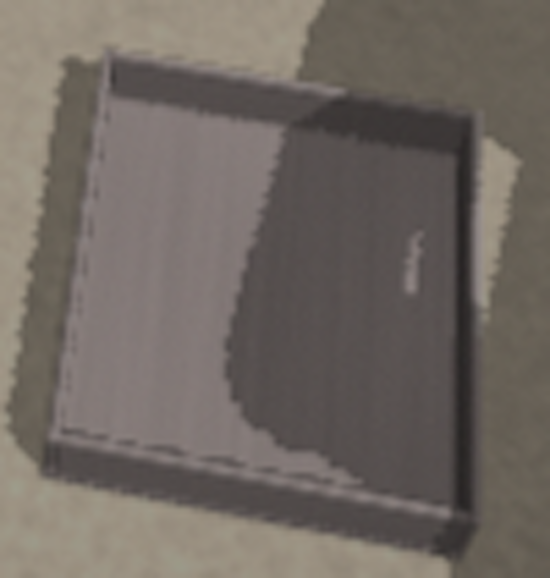

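```bash
python3 - <<'E'
from h import *
T=V("pics/top0.npz");S=V("pics/side0.npz")
t={'fh':(150,92),'fl':(605,160),'nl':(535,580),'nh':(65,503)}
s={'fl':(108,55),'nl':(478,115),'nh':(470,520),'fh':(52,437)}
q=[]
for k in ['fh','fl','nl','nh']:
    a=((t[k][0]+.5)/8-.5+205,(t[k][1]+.5)/8-.5+208);b=((s[k][0]+.5)/5.5-.5+345,(s[k][1]+.5)/5.5-.5+250)
    p,e=T.tri(a,S,b);print(k,np.round(p*1000,1),round(e*1000,1),np.round(T.plane(*a,.035)*1000,1),np.round(S.plane(*b,.035)*1000,1));q.append((T.plane(*a,.035)+S.plane(*b,.035))/2)
q=np.array(q)*1000;print(q.mean(0));d=q[0]-q[1];print(np.linalg.norm(d),np.degrees(np.arctan2(d[1],d[0])));d=q[3]-q[2];print(np.linalg.norm(d),np.degrees(np.arctan2(d[1],d[0])));d=q[0]-q[3];print(np.linalg.norm(d),np.degrees(np.arctan2(d[1],d[0])))
E
cat > mv.py <<'E'
# usage: target(pos_mm, yaw of tool y deg) -> rows increments
import numpy as np
from scipy.spatial.transform import Rotation as Ro
from plant import observe
def down(ya):
    a=np.radians(ya);y=np.array([np.cos(a),np.sin(a),0]);z=np.array([0,0,-1.]);return np.stack([np.cross(y,z),y,z],1)
def go(tcp,ya=None,R=None):
    o=observe();R0=o["tool_rot"];d=R0.T@(np.array(tcp)-o["eef_pos"]*1000)
    if R is None:R=down(ya)
    rv=Ro.from_matrix(R0.T@R).as_rotvec(degrees=True)
    print("t",round(o["t"],2),"at",np.round(o["eef_pos"]*1000,1),"shift",np.round(d,1),"turn",np.round(rv,2),"open",round(o["opening"],3))
E
python3 -c "
from mv import *
go([445,-31,300],91.5)"
```

```text
fh [555.7 354.6  28.3] 0.2 [555.  352.8  35. ] [556.1 357.4  35. ]
fl [536.  193.7  28.1] 1.5 [536.  192.8  35. ] [536.  198.5  35. ]
nl [390.4 210.7  28.7] 3.2 [392.1 209.4  35. ] [390.8 215.2  35. ]
nh [412.4 372.8  28.2] 1.6 [413.2 370.6  35. ] [413.5 375.7  35. ]
[474.07754177 284.05205368  35.        ]
160.67663414648322 83.0064870933168
162.31805438585178 82.24925931192135
143.3137890024943 -7.210885420660462
t 0.15 at [202.8 590.7 291.5] shift [-431.1 -509.4   -7.8] turn [ -0.09  -0.03 -20.45] open 0.996
```

```bash
python3 - <<'E'
from h import *
W=V("pics/wrist0.npz");print(W.c, np.array([[-.9458,.3248,-.001],[.3248,.9458,-.002],[.0004,-.002,-1]]).T@(W.c-np.array([.2027,.5906,.2915])))
E
python3 -m creep '[[-431,-509,-8,0,0,-20.5,1],[-431,-509,-8,0,0,-20.5,1],[-431,-509,-8,0,0,-20.5,1],[-431,-509,-8,0,0,-20.5,1],[-431,-509,-8,0,0,-20.5,1],[-431,-509,-8,0,0,-20.5,1],[-431,-509,-8,0,0,-20.5,1],[-431,-509,-8,0,0,-20.5,1],[-431,-509,-8,0,0,-20.5,1],[-431,-509,-8,0,0,-20.5,1],[-431,-509,-8,0,0,-20.5,1],[-431,-509,-8,0,0,-20.5,1]]'
```

```text
[0.13148732 0.61483678 0.38555156] [ 0.07526268 -0.00039484 -0.09402882]
t: 1.15
eef_pos: [0.3846, 0.1238, 0.2984]
tool_rot: [[-1.0, -0.027, 0.0], [-0.027, 1.0, 0.0], [-0.0, 0.0, -1.0]]
ft_force: [1.0, -0.2, 0.4]
opening: 1.001
```

```bash
python3 -c "
from mv import *
go([500,-31,280],91.5)"
```

```text
t 1.15 at [384.6 123.8 298.4] shift [-111.2 -157.9   18.4] turn [0.01 0.01 0.05] open 1.001
```

```bash
python3 -m creep '[[-111,-158,18,0,0,0,1],[-111,-158,18,0,0,0,1],[-111,-158,18,0,0,0,1],[-111,-158,18,0,0,0,1],[-111,-158,18,0,0,0,1],[-111,-158,18,0,0,0,1],[-111,-158,18,0,0,0,1]]'; python3 -c "
from h import *
snap('wrist','w1')"
```

```text
t: 1.73
eef_pos: [0.5001, -0.0305, 0.2797]
tool_rot: [[-1.0, -0.024, -0.001], [-0.024, 1.0, 0.001], [0.001, 0.001, -1.0]]
ft_force: [-1.1, 0.8, -0.6]
opening: 1.001
```

View pics/w1.png

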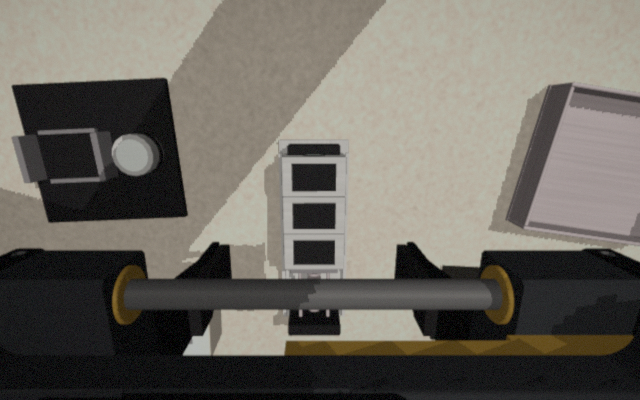

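```bash
python3 - <<'E'
from h import *
T=V("pics/top0.npz");W=V("pics/w1.npz")
def bl(v,box,th,z,amin):
    x0,y0,x1,y1=box;g=cv2.resize(cv2.cvtColor(v.im[y0:y1,x0:x1],cv2.COLOR_RGB2GRAY),None,fx=4,fy=4,interpolation=cv2.INTER_CUBIC)
    for c in cv2.findContours((g<th).astype(np.uint8),cv2.RETR_EXTERNAL,cv2.CHAIN_APPROX_NONE)[0]:
        if cv2.contourArea(c)/16<amin: continue
        pts=np.array([v.plane((x+.5)/4-.5+x0,(y+.5)/4-.5+y0,z)[:2] for x,y in c[:,0]])*1000
        r=cv2.minAreaRect(pts.astype(np.float32));M=cv2.moments(c)
        print("uv",round((M['m10']/M['m00']+.5)/4-.5+x0,2),round((M['m01']/M['m00']+.5)/4-.5+y0,2),np.round(r[0],1),np.round(r[1],1),round(r[2],1))
bl(W,(282,156,346,272),75,.046,300)
bl(W,(5,70,195,225),70,.008,3000)
for a,b in [((360.52,248.32),(314,177.5)),((360.19,233.56),(314,215.5))]:
    p,e=T.tri(a,W,b);print(np.round(p*1000,1),round(e*1000,1))
crop(W,5,70,195,225,4,"wc")
E
```

```text
uv 313.73 252.1 [564.5 -27.5] [26.3 43.1] 1.4
uv 313.75 215.7 [524.1 -28.7] [26.8 42.9] 1.4
uv 313.57 176.96 [484.1 -29.8] [26.7 43. ] 1.4
uv 102.07 149.19 [ 471.3 -262. ] [148.9 168.9] 3.9
[483.6 -29.8  52.7] 1.2
[524.4 -29.   45.6] 1.7
```

View pics/wc.png

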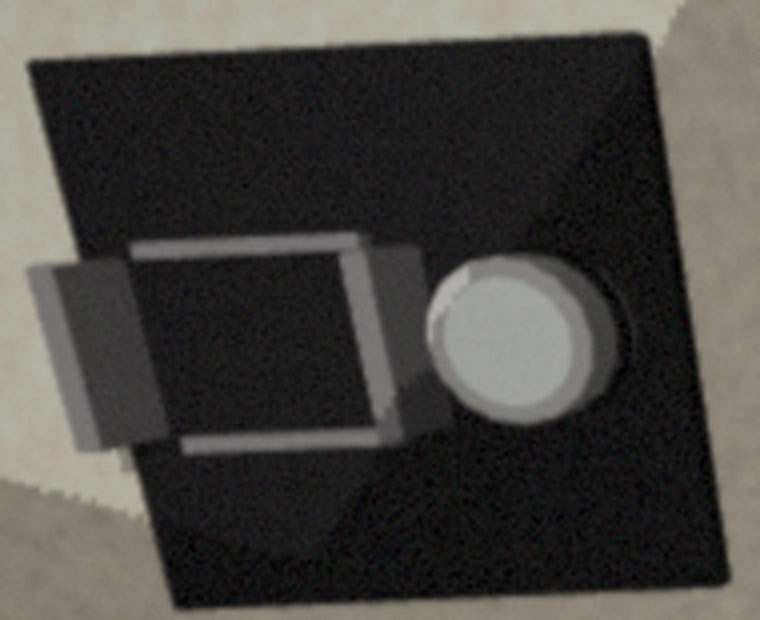

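```bash
python3 -c "
from mv import *
go([484.3,-30.3,85],91.5)"
```

```text
t 1.78 at [499.  -29.3 279.7] shift [ 14.4  -0.9 194.7] turn [ 0.06 -0.12 -0.03] open 1.001
```

```bash
python3 -m creep '[[15,-0.5,150,0,0,0,1],[15,-0.5,150,0,0,0,1],[15,-0.5,150,0,0,0,1],[15,-0.5,150,0,0,0,1],[15,-0.5,150,0,0,0,1]]'; python3 -c "
from mv import *
from h import snap
for i in range(3): go([484.3,-30.3,85],91.5); snap('wrist','w2')"
```

```text
t: 2.2
eef_pos: [0.4799, -0.0276, 0.1263]
tool_rot: [[-1.0, -0.029, -0.012], [-0.029, 1.0, 0.004], [0.012, 0.004, -1.0]]
ft_force: [0.4, 0.6, -0.0]
opening: 0.995
t 2.2 at [479.9 -27.6 126.3] shift [-4.9 -3.  41.2] turn [ 0.24 -0.7   0.14] open 0.995
t 2.25 at [481.9 -28.3 128.6] shift [-2.6 -2.2 43.5] turn [ 0.15 -0.42  0.14] open 0.996
t 2.3 at [483.8 -28.9 130.2] shift [-0.6 -1.5 45.2] turn [ 0.05 -0.14  0.14] open 1.003
```

View pics/w2.png

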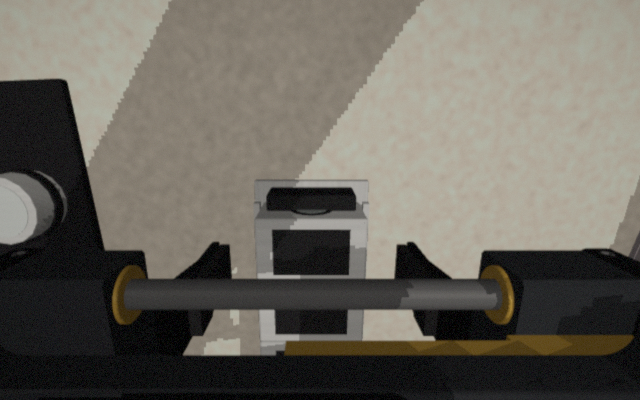

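```bash
python3 -m creep '[[0,-0.5,22,0,0,0,1],[0,-0.5,45,0,0,0,1],[0,-0.5,45,0,0,0,1],[0,-0.5,45,0,0,0,1],[0,-0.5,45,0,0,0,0.6],[0,-0.5,45,0,0,0,0.6],[0,-0.5,45,0,0,0,0.6],[0,-0.5,45,0,0,0,0.6],[0,-0.5,45,0,0,0,0.6],[0,-0.5,45,0,0,0,0.6]]' 35; python3 -c "
from mv import *
go([484.3,-30.3,85],91.5)"
```

```text
t: 3.18
eef_pos: [0.485, -0.0301, 0.0861]
tool_rot: [[-1.0, -0.026, 0.001], [-0.026, 1.0, 0.001], [-0.001, 0.001, -1.0]]
ft_force: [0.5, 4.8, 7.4]
opening: 0.733
t 3.18 at [485.  -30.1  86.1] shift [ 0.7 -0.2  1.1] turn [ 0.04  0.08 -0.03] open 0.733
```

```bash
python3 -m creep '[[0,0,-10,0,0,0,0.6],[0,0,-25,0,0,0,0.6],[0,0,-50,0,0,0,0.6],[0,0,-85,0,0,0,0.6],[0,0,-120,0,0,0,0.6],[0,0,-150,0,0,0,0.6],[0,0,-165,0,0,0,0.6],[0,0,-170,0,0,0,0.6],[0,0,-170,0,0,0,0.6]]'; python3 -c "
from h import *
snap('wrist','w3');snap('side','s3')
from plant import observe
o=observe();print(o['ft_force'],o['wrist_torque'],o['opening'])"
```

```text
t: 3.93
eef_pos: [0.4845, -0.0307, 0.2565]
tool_rot: [[-1.0, -0.027, 0.002], [-0.027, 1.0, -0.001], [-0.002, -0.001, -1.0]]
ft_force: [0.2, -1.2, -4.1]
opening: 0.729
[ 0.32824798  0.87764463 -3.42029572] [-0.01305237  0.05247978  0.0239084 ] 0.734194687634717
```

View pics/s3.png

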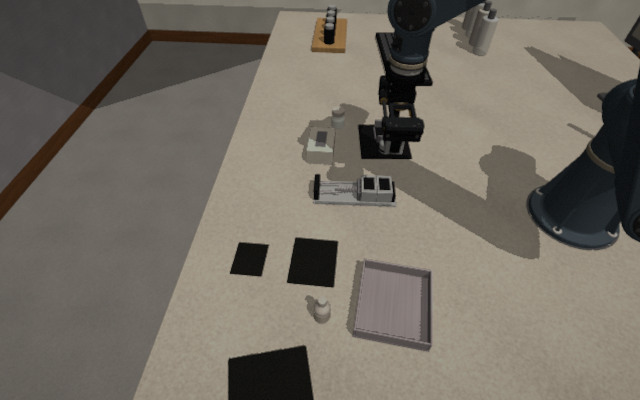

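```bash
cat > tq.py <<'E'
from plant import observe,read_camera
import numpy as np
L=[]
for i in range(6):
    o=observe();L.append(np.r_[o['wrist_torque'],o['ft_force'],o['joint_torque'][3:],o['opening']]);read_camera('wrist')
L=np.array(L);R=o["tool_rot"]
print("t",o["t"],"mean torque",L.mean(0).round(4),"sd",L.std(0).round(4)[:3]);print(o["eef_pos"].round(4),R[:,1].round(3),"tool torque",(R.T@L.mean(0)[:3]).round(4))
E
python3 -m creep '[[0,0,0,7,0,0,0.6],[0,0,0,14,0,0,0.6],[0,0,0,21,0,0,0.6],[0,0,0,28,0,0,0.6],[0,0,0,36,0,0,0.6],[0,0,0,36,0,0,0.6],[0,0,0,36,0,0,0.6],[0,0,0,36,0,0,0.6],[0,0,0,36,0,0,0.6],[0,0,0,36,0,0,0.6],[0,0,0,36,0,0,0.6],[0,0,0,36,0,0,0.6]]'
python3 -m creep '[[0,0,0,-4,0,0,0.6],[0,0,0,-10,0,0,0.6],[0,0,0,-17,0,0,0.6],[0,0,0,-24,0,0,0.6],[0,0,0,-30,0,0,0.6],[0,0,0,-34,0,0,0.6],[0,0,0,-36,0,0,0.6],[0,0,0,-36,0,0,0.6],[0,0,0,-36,0,0,0.6]]'
python3 tq.py
```

```text
t: 5.03
eef_pos: [0.4848, -0.0313, 0.2556]
tool_rot: [[-1.0, -0.02, 0.016], [-0.026, 0.809, -0.587], [-0.001, -0.587, -0.809]]
ft_force: [-0.6, -0.6, -3.1]
opening: 0.734
t: 5.78
eef_pos: [0.4844, -0.0315, 0.2555]
tool_rot: [[-1.0, -0.026, -0.0], [-0.026, 1.0, -0.001], [0.0, -0.001, -1.0]]
ft_force: [-0.7, 0.0, -4.0]
opening: 0.733
t 6.0333 mean torque [-1.1300e-02  2.3000e-02  3.5000e-03 -2.1200e-01  2.5280e-01 -3.7565e+00
 -3.1000e-02  6.7600e-02 -5.3000e-03  7.3270e-01] sd [0.0463 0.0154 0.0385]
[ 0.4845 -0.0301  0.2552] [-0.028  1.    -0.   ] tool torque [ 0.0106  0.0233 -0.0035]
```

```bash

python3 -m creep '[[0,0,0,-7,0,0,0.6],[0,0,0,-14,0,0,0.6],[0,0,0,-21,0,0,0.6],[0,0,0,-28,0,0,0.6],[0,0,0,-36,0,0,0.6],[0,0,0,-36,0,0,0.6],[0,0,0,-36,0,0,0.6],[0,0,0,-36,0,0,0.6],[0,0,0,-36,0,0,0.6],[0,0,0,-36,0,0,0.6],[0,0,0,-36,0,0,0.6],[0,0,0,-36,0,0,0.6]]'
python3 -m creep '[[0,0,0,4,0,0,0.6],[0,0,0,10,0,0,0.6],[0,0,0,17,0,0,0.6],[0,0,0,24,0,0,0.6],[0,0,0,30,0,0,0.6],[0,0,0,34,0,0,0.6],[0,0,0,36,0,0,0.6],[0,0,0,36,0,0,0.6],[0,0,0,36,0,0,0.6]]'
python3 tq.py;python3 tq.py
```

```text
t: 7.08
eef_pos: [0.4847, -0.03, 0.2557]
tool_rot: [[-1.0, -0.023, -0.016], [-0.028, 0.809, 0.587], [-0.001, 0.587, -0.81]]
ft_force: [0.2, 0.2, -3.6]
opening: 0.733
t: 7.83
eef_pos: [0.4842, -0.0296, 0.2553]
tool_rot: [[-1.0, -0.028, -0.001], [-0.028, 1.0, 0.002], [0.001, 0.002, -1.0]]
ft_force: [0.3, -0.6, -3.5]
opening: 0.73
t 8.0833 mean torque [ 0.0741  0.0071 -0.0184  0.1402 -0.1902 -3.4864 -0.065   0.0693  0.0048
  0.7316] sd [0.0208 0.0396 0.0375]
[ 0.4847 -0.0311  0.2551] [-0.026  1.     0.001] tool torque [-0.0742  0.0052  0.0183]
t 8.3833 mean torque [ 6.3700e-02  1.8700e-02 -3.0000e-03 -2.7250e-01  1.0980e-01 -3.9674e+00
 -7.6300e-02  5.2100e-02 -1.2000e-03  7.3200e-01] sd [0.0219 0.0149 0.0347]
[ 0.4847 -0.0308  0.2552] [-0.026  1.     0.   ] tool torque [-0.0642  0.017   0.003 ]
```

```bash
python3 -c "
from mv import *
go([505.7,279.8,150],82.5)"
```

```text
t 8.43 at [484.7 -30.8 255.2] shift [-29.3 309.9 105.2] turn [ 0.01 -0.01  9.02] open 0.732
```

```bash

python3 -m creep '[[-1,10,0,0,0,0,0.6],[-3,30,5,0,0,0,0.6],[-6,60,10,0,0,1,0.6],[-9,95,20,0,0,2,0.6],[-12,130,30,0,0,3,0.6],[-15,165,45,0,0,4,0.6],[-19,200,60,0,0,5,0.6],[-22,235,75,0,0,6,0.6],[-25,265,90,0,0,7,0.6],[-27,290,100,0,0,8,0.6],[-29,305,105,0,0,9,0.6],[-29,310,105,0,0,9,0.6]]'
python3 -m creep '[[0,0,0,0,0,0,0.6],[0,0,0,0,0,0,0.6],[0,0,0,0,0,0,0.6]]'
python3 -c "
from mv import *
go([505.7,279.8,84],82.5)
from h import *
snap('wrist','w4')"
```

```text
t: 9.43
eef_pos: [0.5045, 0.2833, 0.1488]
tool_rot: [[-0.992, 0.127, -0.001], [0.127, 0.992, 0.001], [0.001, 0.0, -1.0]]
ft_force: [-0.1, -0.2, -3.5]
opening: 0.734
t: 9.68
eef_pos: [0.5053, 0.2792, 0.1508]
tool_rot: [[-0.991, 0.13, 0.0], [0.13, 0.991, -0.0], [-0.0, -0.0, -1.0]]
ft_force: [1.0, 0.4, -3.8]
opening: 0.735
t 9.68 at [505.3 279.2 150.8] shift [-0.3  0.7 66.8] turn [-0.02  0.01  0.02] open 0.735
```

View pics/w4.png

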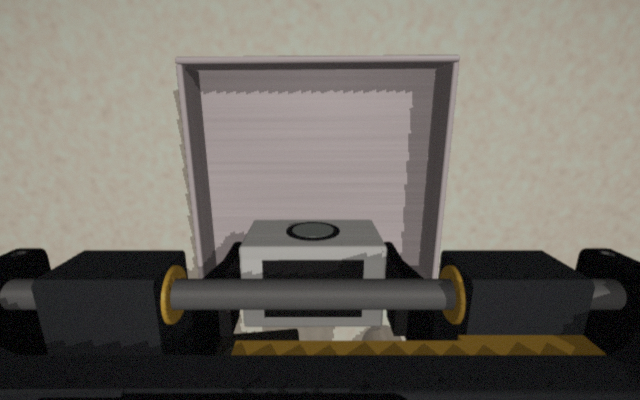

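```bash

python3 -m creep '[[0,0,15,0,0,0,0.6],[0,0,35,0,0,0,0.6],[0,0,50,0,0,0,0.6],[0,0,58,0,0,0,0.6],[0,0,62,0,0,0,0.6],[0,0,64,0,0,0,0.6],[0,0,65.5,0,0,0,0.6],[0,0,66,0,0,0,0.6],[0,0,66,0,0,0,0.6],[0,0,66,0,0,0,0.6]]'
python3 -c "
from plant import observe
o=observe();print(o['eef_pos'],o['ft_force'])"
```

```text
t: 10.57
eef_pos: [0.5057, 0.2802, 0.0849]
tool_rot: [[-0.992, 0.13, 0.001], [0.13, 0.992, 0.0], [-0.001, 0.0, -1.0]]
ft_force: [-0.0, -0.1, -4.0]
opening: 0.731
[0.50567768 0.28018043 0.08486129] [-0.04301881 -0.05940998 -3.99886115]
```

Not yet touching; inch down until contact.

```bash

python3 -m creep '[[0,0,0.7,0,0,0,0.6],[0,0,1.3,0,0,0,0.6],[0,0,1.3,0,0,0,0.6]]'
```

```text
t: 10.82
eef_pos: [0.5056, 0.2802, 0.0841]
tool_rot: [[-0.992, 0.13, 0.001], [0.13, 0.992, 0.0], [-0.001, 0.001, -1.0]]
ft_force: [-0.6, -0.7, 4.7]
opening: 0.732
```

```bash

python3 -m creep '[[0,0,0,0,0,0,0.86],[0,0,0,0,0,0,0.86],[0,0,0,0,0,0,0.86],[0,0,-15,0,0,0,0.86],[0,0,-45,0,0,0,0.86],[0,0,-80,0,0,0,0.86],[0,0,-110,0,0,0,1],[0,0,-110,0,0,0,1],[0,0,-110,0,0,0,1]]'
python3 -c "
from mv import *
go([484.3,-30.3,140],91.5)
from h import *
snap('side','s5')"
```

```text
t: 11.57
eef_pos: [0.5064, 0.2805, 0.1949]
tool_rot: [[-0.992, 0.13, 0.005], [0.13, 0.992, 0.001], [-0.004, 0.002, -1.0]]
ft_force: [-0.6, 0.4, -0.0]
opening: 0.971
t 11.57 at [506.4 280.5 194.9] shift [ -18.1 -311.1   54.3] turn [ 0.1   0.26 -8.95] open 0.971
```

View pics/s5.png

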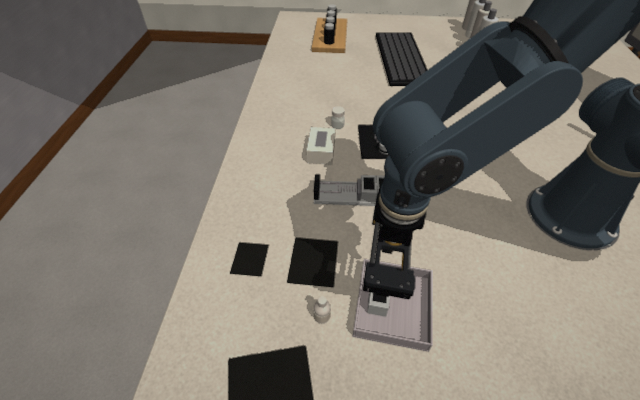

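```bash

python3 -m creep '[[-18,-311,54,0,0,-9,1],[-18,-311,54,0,0,-9,1],[-18,-311,54,0,0,-9,1],[-18,-311,54,0,0,-9,1],[-18,-311,54,0,0,-9,1],[-18,-311,54,0,0,-9,1],[-18,-311,54,0,0,-9,1],[-18,-311,54,0,0,-9,1],[-18,-311,54,0,0,-9,1],[-18,-311,54,0,0,-9,1],[-18,-311,54,0,0,-9,1],[-18,-311,54,0,0,-9,1]]'
python3 -c "
from h import *
snap('wrist','w6')
from mv import *
go([484.3,-30.3,85.5],91.5)
"
```

```text
t: 12.62
eef_pos: [0.4823, -0.0294, 0.1384]
tool_rot: [[-1.0, -0.028, -0.002], [-0.028, 1.0, 0.001], [0.002, 0.001, -1.0]]
ft_force: [-0.7, -0.4, 1.1]
opening: 1.003
t 12.67 at [482.5 -29.2 138.7] shift [-1.8 -1.1 53.2] turn [ 0.03 -0.05  0.17] open 1.0
```

View pics/w6.png

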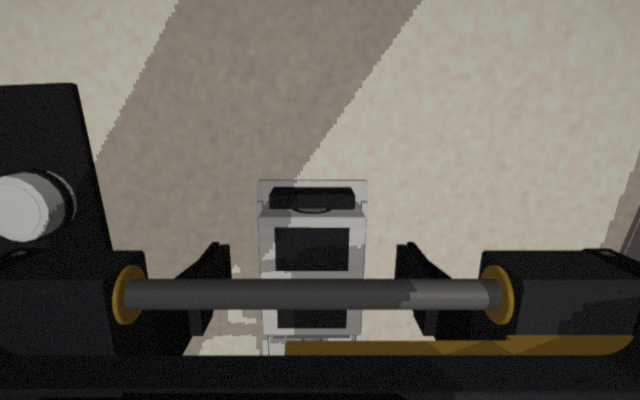

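Two cassettes left, front one at (312,250), against the stop and centred between the fingers. Grasp and lift.

```bash

python3 -m creep '[[-2,-0.5,25,0,0,0,1],[-2,-0.5,48,0,0,0,1],[-2,-0.5,53,0,0,0,1],[-2,-0.5,53,0,0,0,1],[-2,-0.5,53,0,0,0,0.6],[-2,-0.5,53,0,0,0,0.6],[-2,-0.5,53,0,0,0,0.6],[-2,-0.5,53,0,0,0,0.6],[-2,-0.5,53,0,0,0,0.6],[-2,-0.5,53,0,0,0,0.6]]' 35
python3 -m creep '[[0,0,-10,0,0,0,0.6],[0,0,-25,0,0,0,0.6],[0,0,-50,0,0,0,0.6],[0,0,-85,0,0,0,0.6],[0,0,-120,0,0,0,0.6],[0,0,-150,0,0,0,0.6],[0,0,-165,0,0,0,0.6],[0,0,-170,0,0,0,0.6],[0,0,-170,0,0,0,0.6]]'
python3 -m creep '[[0,0,0,7,0,0,0.6],[0,0,0,14,0,0,0.6],[0,0,0,21,0,0,0.6],[0,0,0,28,0,0,0.6],[0,0,0,36,0,0,0.6],[0,0,0,36,0,0,0.6],[0,0,0,36,0,0,0.6],[0,0,0,36,0,0,0.6],[0,0,0,36,0,0,0.6],[0,0,0,36,0,0,0.6],[0,0,0,36,0,0,0.6],[0,0,0,36,0,0,0.6]]'
python3 -m creep '[[0,0,0,-4,0,0,0.6],[0,0,0,-10,0,0,0.6],[0,0,0,-17,0,0,0.6],[0,0,0,-24,0,0,0.6],[0,0,0,-30,0,0,0.6],[0,0,0,-34,0,0,0.6],[0,0,0,-36,0,0,0.6],[0,0,0,-36,0,0,0.6],[0,0,0,-36,0,0,0.6]]'
python3 tq.py;python3 tq.py
```

```text
t: 13.5
eef_pos: [0.4851, -0.0303, 0.0868]
tool_rot: [[-1.0, -0.025, 0.001], [-0.025, 1.0, 0.001], [-0.001, 0.001, -1.0]]
ft_force: [0.9, 4.9, 3.0]
opening: 0.732
t: 14.25
eef_pos: [0.4848, -0.0312, 0.2574]
tool_rot: [[-1.0, -0.027, 0.002], [-0.027, 1.0, -0.001], [-0.002, -0.001, -1.0]]
ft_force: [-0.4, 0.2, -3.4]
opening: 0.734
t: 15.25
eef_pos: [0.4849, -0.0317, 0.2563]
tool_rot: [[-1.0, -0.02, 0.016], [-0.026, 0.809, -0.587], [-0.001, -0.587, -0.809]]
ft_force: [1.0, 0.3, -2.8]
opening: 0.73
t: 16.0
eef_pos: [0.4846, -0.032, 0.2562]
tool_rot: [[-1.0, -0.026, -0.0], [-0.026, 1.0, -0.001], [0.0, -0.001, -1.0]]
ft_force: [0.0, 0.1, -3.7]
opening: 0.734
t 16.25 mean torque [-2.9200e-02 -5.0000e-04 -7.7000e-03 -1.3600e-02  2.7230e-01 -3.3426e+00
 -3.1200e-02  6.8000e-02 -5.3000e-03  7.3220e-01] sd [0.0439 0.0342 0.0263]
[ 0.4847 -0.0306  0.2559] [-0.028  1.    -0.   ] tool torque [0.0292 0.0004 0.0078]
t 16.55 mean torque [-1.7400e-02  1.4100e-02 -1.2800e-02  8.6100e-02 -1.2020e-01 -3.8369e+00
 -2.0200e-02  7.8100e-02  1.1000e-03  7.3330e-01] sd [0.0308 0.0307 0.0253]
[ 0.4848 -0.0309  0.2559] [-0.028  1.    -0.   ] tool torque [0.017  0.0146 0.0128]
```

```bash

python3 -m creep '[[0,0,0,-7,0,0,0.6],[0,0,0,-14,0,0,0.6],[0,0,0,-21,0,0,0.6],[0,0,0,-28,0,0,0.6],[0,0,0,-36,0,0,0.6],[0,0,0,-36,0,0,0.6],[0,0,0,-36,0,0,0.6],[0,0,0,-36,0,0,0.6],[0,0,0,-36,0,0,0.6],[0,0,0,-36,0,0,0.6],[0,0,0,-36,0,0,0.6],[0,0,0,-36,0,0,0.6]]'
python3 -m creep '[[0,0,0,4,0,0,0.6],[0,0,0,10,0,0,0.6],[0,0,0,17,0,0,0.6],[0,0,0,24,0,0,0.6],[0,0,0,30,0,0,0.6],[0,0,0,34,0,0,0.6],[0,0,0,36,0,0,0.6],[0,0,0,36,0,0,0.6],[0,0,0,36,0,0,0.6]]'
python3 tq.py;python3 tq.py
```

```text
t: 17.6
eef_pos: [0.4848, -0.0305, 0.2563]
tool_rot: [[-1.0, -0.023, -0.016], [-0.028, 0.809, 0.587], [-0.001, 0.587, -0.81]]
ft_force: [-0.7, 0.4, -3.3]
opening: 0.736
t: 18.35
eef_pos: [0.4844, -0.03, 0.2561]
tool_rot: [[-1.0, -0.028, -0.001], [-0.028, 1.0, 0.002], [0.001, 0.002, -1.0]]
ft_force: [-0.9, -0.4, -3.9]
opening: 0.736
t 18.6 mean torque [ 0.0727  0.0234 -0.0167 -0.1764 -0.1744 -3.5996 -0.0653  0.0695  0.0048
  0.733 ] sd [0.0105 0.0162 0.0132]
[ 0.4848 -0.0316  0.2558] [-0.026  1.     0.001] tool torque [-0.0733  0.0215  0.0167]
t 18.9 mean torque [ 6.7900e-02  2.0400e-02  4.1000e-03 -5.0550e-01  9.8400e-02 -3.4484e+00
 -7.6400e-02  5.2400e-02 -1.2000e-03  7.3270e-01] sd [0.0271 0.0337 0.0218]
[ 0.4848 -0.0313  0.2559] [-0.027  1.     0.   ] tool torque [-0.0684  0.0186 -0.0041]
```

```bash
python3 -c "
from mv import *
go([442.3,288.2,150],82.5)"
```

```text
t 18.95 at [484.8 -31.2 255.9] shift [ 34.  320.4 105.9] turn [ 0.01 -0.01  9.03] open 0.732
```

```bash

python3 -m creep '[[1,10,0,0,0,0,0.6],[3,30,5,0,0,0,0.6],[6,60,10,0,0,1,0.6],[10,95,20,0,0,2,0.6],[14,130,30,0,0,3,0.6],[18,167,45,0,0,4,0.6],[22,204,60,0,0,5,0.6],[26,240,75,0,0,6,0.6],[29,272,90,0,0,7,0.6],[32,298,100,0,0,8,0.6],[34,315,105,0,0,9,0.6],[34,320,105,0,0,9,0.6]]'
python3 -m creep '[[0,0,0,0,0,0,0.6],[0,0,0,0,0,0,0.6],[0,0,0,0,0,0,0.6]]'
python3 -c "
from mv import *
go([442.3,288.2,84],82.5)
from h import *
snap('wrist','w7')"
```

```text
t: 19.95
eef_pos: [0.4405, 0.291, 0.1497]
tool_rot: [[-0.992, 0.127, -0.002], [0.127, 0.992, 0.0], [0.002, -0.0, -1.0]]
ft_force: [-0.1, -0.4, -3.0]
opening: 0.732
t: 20.2
eef_pos: [0.4425, 0.2872, 0.1514]
tool_rot: [[-0.991, 0.13, 0.001], [0.13, 0.991, -0.0], [-0.001, -0.0, -1.0]]
ft_force: [0.5, -0.2, -4.1]
opening: 0.731
t 20.2 at [442.5 287.2 151.4] shift [ 0.3  1.  67.4] turn [-0.    0.03  0.02] open 0.731
```

View pics/w7.png

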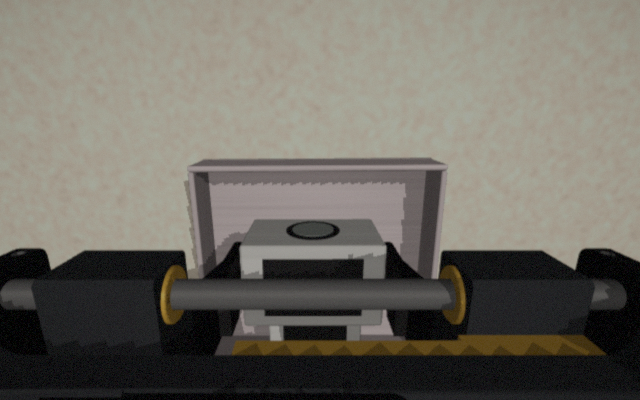

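```bash

python3 -m creep '[[0,0,15,0,0,0,0.6],[0,0,35,0,0,0,0.6],[0,0,50,0,0,0,0.6],[0,0,58,0,0,0,0.6],[0,0,62,0,0,0,0.6],[0,0,64.5,0,0,0,0.6],[0,0,66,0,0,0,0.6],[0,0,66.5,0,0,0,0.6],[0,0,67,0,0,0,0.6],[0,0,67,0,0,0,0.6]]'
python3 -m creep '[[0,0,0.7,0,0,0,0.6],[0,0,0.7,0,0,0,0.6]]'
```

```text
t: 21.08
eef_pos: [0.4427, 0.2879, 0.0848]
tool_rot: [[-0.992, 0.129, 0.001], [0.129, 0.992, 0.0], [-0.001, 0.0, -1.0]]
ft_force: [0.3, -1.6, 1.2]
opening: 0.734
t: 21.25
eef_pos: [0.4426, 0.2879, 0.0848]
tool_rot: [[-0.992, 0.129, 0.002], [0.129, 0.992, 0.0], [-0.002, 0.001, -1.0]]
ft_force: [-0.3, -2.2, 6.9]
opening: 0.733
```

```bash

python3 -m creep '[[0,0,0,0,0,0,0.86],[0,0,0,0,0,0,0.86],[0,0,0,0,0,0,0.86],[0,0,-15,0,0,0,0.86],[0,0,-45,0,0,0,0.86],[0,0,-80,0,0,0,0.86],[0,0,-110,0,0,0,1],[0,0,-110,0,0,0,1],[0,0,-110,0,0,0,1]]'
python3 -c "
from mv import *
go([484.3,-30.3,140],91.5)
"
```

```text
t: 22.0
eef_pos: [0.4432, 0.2884, 0.1951]
tool_rot: [[-0.992, 0.129, 0.005], [0.129, 0.992, 0.002], [-0.004, 0.002, -1.0]]
ft_force: [0.5, -0.7, -0.6]
opening: 0.971
t 22.0 at [443.2 288.4 195.1] shift [ -81.8 -310.9   54.7] turn [ 0.12  0.26 -8.94] open 0.971
```

```bash

python3 -m creep '[[-82,-311,54,0,0,-9,1],[-82,-311,54,0,0,-9,1],[-82,-311,54,0,0,-9,1],[-82,-311,54,0,0,-9,1],[-82,-311,54,0,0,-9,1],[-82,-311,54,0,0,-9,1],[-82,-311,54,0,0,-9,1],[-82,-311,54,0,0,-9,1],[-82,-311,54,0,0,-9,1],[-82,-311,54,0,0,-9,1],[-82,-311,54,0,0,-9,1],[-82,-311,54,0,0,-9,1]]'
python3 -c "
from h import *
snap('wrist','w8')
from mv import *
go([484.3,-30.3,86],91.5)
"
```

```text
t: 23.0
eef_pos: [0.4821, -0.0298, 0.1387]
tool_rot: [[-1.0, -0.028, -0.002], [-0.028, 1.0, 0.001], [0.002, 0.001, -1.0]]
ft_force: [-0.5, 0.3, -0.6]
opening: 0.999
t 23.05 at [482.3 -29.5 138.9] shift [-2.  -0.8 52.9] turn [ 0.04 -0.1   0.17] open 0.997
```

View pics/w8.png

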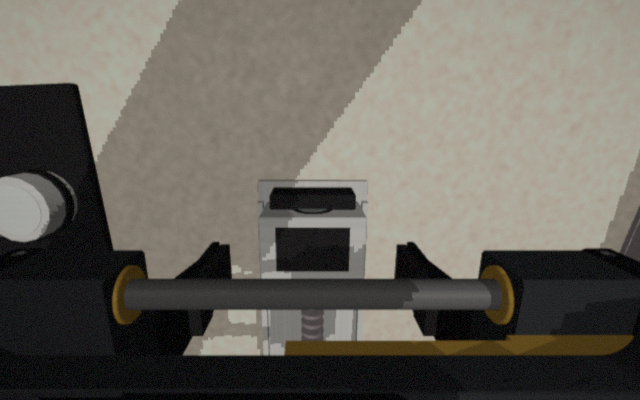

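The last cassette stands at the stop (312,250). Grasp, lift, tilt both ways as a control.

```bash

python3 -m creep '[[-2,-0.5,25,0,0,0,1],[-2,-0.5,48,0,0,0,1],[-2,-0.5,53,0,0,0,1],[-2,-0.5,53,0,0,0,1],[-2,-0.5,53,0,0,0,0.6],[-2,-0.5,53,0,0,0,0.6],[-2,-0.5,53,0,0,0,0.6],[-2,-0.5,53,0,0,0,0.6],[-2,-0.5,53,0,0,0,0.6],[-2,-0.5,53,0,0,0,0.6]]' 35
python3 -m creep '[[0,0,-10,0,0,0,0.6],[0,0,-25,0,0,0,0.6],[0,0,-50,0,0,0,0.6],[0,0,-85,0,0,0,0.6],[0,0,-120,0,0,0,0.6],[0,0,-150,0,0,0,0.6],[0,0,-165,0,0,0,0.6],[0,0,-170,0,0,0,0.6],[0,0,-170,0,0,0,0.6]]'
python3 -m creep '[[0,0,0,7,0,0,0.6],[0,0,0,14,0,0,0.6],[0,0,0,21,0,0,0.6],[0,0,0,28,0,0,0.6],[0,0,0,36,0,0,0.6],[0,0,0,36,0,0,0.6],[0,0,0,36,0,0,0.6],[0,0,0,36,0,0,0.6],[0,0,0,36,0,0,0.6],[0,0,0,36,0,0,0.6],[0,0,0,36,0,0,0.6],[0,0,0,36,0,0,0.6]]'
python3 -m creep '[[0,0,0,-4,0,0,0.6],[0,0,0,-10,0,0,0.6],[0,0,0,-17,0,0,0.6],[0,0,0,-24,0,0,0.6],[0,0,0,-30,0,0,0.6],[0,0,0,-34,0,0,0.6],[0,0,0,-36,0,0,0.6],[0,0,0,-36,0,0,0.6],[0,0,0,-36,0,0,0.6]]'
python3 tq.py;python3 tq.py
```

```text
t: 23.88
eef_pos: [0.4855, -0.0306, 0.0871]
tool_rot: [[-1.0, -0.025, 0.002], [-0.025, 1.0, 0.001], [-0.002, 0.001, -1.0]]
ft_force: [1.5, 5.5, 3.7]
opening: 0.73
t: 24.63
eef_pos: [0.4851, -0.0317, 0.2577]
tool_rot: [[-1.0, -0.027, 0.003], [-0.027, 1.0, -0.001], [-0.003, -0.001, -1.0]]
ft_force: [0.0, 0.3, -3.0]
opening: 0.733
t: 25.63
eef_pos: [0.4853, -0.0322, 0.2566]
tool_rot: [[-1.0, -0.02, 0.016], [-0.026, 0.809, -0.587], [-0.001, -0.587, -0.809]]
ft_force: [0.6, -0.1, -3.6]
opening: 0.735
t: 26.38
eef_pos: [0.4849, -0.0325, 0.2565]
tool_rot: [[-1.0, -0.026, -0.0], [-0.026, 1.0, -0.001], [0.0, -0.001, -1.0]]
ft_force: [0.5, 0.9, -3.7]
opening: 0.733
t 26.6333 mean torque [ 4.1500e-02 -9.9000e-03 -3.1000e-03  5.1200e-02  4.1270e-01 -3.4972e+00
 -6.4300e-02  5.6000e-02 -5.3000e-03  7.3210e-01] sd [0.0199 0.0188 0.0425]
[ 0.485  -0.031   0.2562] [-0.028  1.    -0.   ] tool torque [-0.0412 -0.0111  0.003 ]
t 26.9333 mean torque [ 2.7400e-02 -7.0000e-04 -1.3400e-02  1.0230e-01 -3.1710e-01 -3.4103e+00
 -5.3300e-02  6.5600e-02  1.1000e-03  7.3060e-01] sd [0.0223 0.0109 0.0185]
[ 0.4852 -0.0314  0.2562] [-0.027  1.    -0.   ] tool torque [-0.0274 -0.0015  0.0134]
```

```bash

python3 -m creep '[[0,0,0,-7,0,0,0.6],[0,0,0,-14,0,0,0.6],[0,0,0,-21,0,0,0.6],[0,0,0,-28,0,0,0.6],[0,0,0,-36,0,0,0.6],[0,0,0,-36,0,0,0.6],[0,0,0,-36,0,0,0.6],[0,0,0,-36,0,0,0.6],[0,0,0,-36,0,0,0.6],[0,0,0,-36,0,0,0.6],[0,0,0,-36,0,0,0.6],[0,0,0,-36,0,0,0.6]]'
python3 -m creep '[[0,0,0,4,0,0,0.6],[0,0,0,10,0,0,0.6],[0,0,0,17,0,0,0.6],[0,0,0,24,0,0,0.6],[0,0,0,30,0,0,0.6],[0,0,0,34,0,0,0.6],[0,0,0,36,0,0,0.6],[0,0,0,36,0,0,0.6],[0,0,0,36,0,0,0.6]]'
python3 tq.py;python3 tq.py
```

```text
t: 27.98
eef_pos: [0.4852, -0.0309, 0.2566]
tool_rot: [[-1.0, -0.023, -0.016], [-0.028, 0.809, 0.587], [-0.001, 0.587, -0.81]]
ft_force: [-0.8, -0.1, -3.6]
opening: 0.734
t: 28.73
eef_pos: [0.4848, -0.0306, 0.2563]
tool_rot: [[-1.0, -0.028, -0.001], [-0.028, 1.0, 0.002], [0.001, 0.002, -1.0]]
ft_force: [0.9, -0.1, -3.4]
opening: 0.731
t 28.9833 mean torque [ 2.020e-02  3.600e-03 -2.900e-03  5.490e-01 -3.440e-02 -3.962e+00
 -3.330e-02  8.450e-02  4.700e-03  7.323e-01] sd [0.0274 0.0124 0.0219]
[ 0.4852 -0.0321  0.2561] [-0.026  1.     0.001] tool torque [-0.0203  0.003   0.0029]
t 29.2833 mean torque [ 1.8500e-02  6.9000e-03 -4.9000e-03 -1.4130e-01 -6.9900e-02 -3.5128e+00
 -4.4200e-02  6.7100e-02 -1.2000e-03  7.3160e-01] sd [0.0361 0.0167 0.022 ]
[ 0.4852 -0.0318  0.2562] [-0.027  1.     0.   ] tool torque [-0.0186  0.0064  0.0049]
```

```bash
python3 -c "
from mv import *
go([650.5,188.5,150],88.2)"
```

```text
t 29.33 at [485.2 -31.7 256.2] shift [-171.2  215.7  106.2] turn [ 0.01 -0.01  3.33] open 0.735
```

```bash

python3 -m creep '[[-6,8,0,0,0,0,0.6],[-18,22,2,0,0,0,0.6],[-36,45,6,0,0,0.5,0.6],[-56,70,12,0,0,1,0.6],[-76,96,22,0,0,1.5,0.6],[-97,122,36,0,0,2,0.6],[-117,148,52,0,0,2.4,0.6],[-136,172,70,0,0,2.8,0.6],[-152,192,86,0,0,3.1,0.6],[-164,207,98,0,0,3.3,0.6],[-170,214,105,0,0,3.3,0.6],[-171,216,106,0,0,3.3,0.6]]'
python3 -m creep '[[0,0,0,0,0,0,0.6],[0,0,0,0,0,0,0.6],[0,0,0,0,0,0,0.6]]'
python3 -c "
from mv import *
go([650.5,188.5,84.2],88.2)
from h import *
snap('wrist','w9')"
```

```text
t: 30.33
eef_pos: [0.6502, 0.1909, 0.148]
tool_rot: [[-1.0, 0.029, -0.002], [0.029, 1.0, 0.0], [0.002, -0.0, -1.0]]
ft_force: [0.4, 0.1, -3.7]
opening: 0.732
t: 30.58
eef_pos: [0.6501, 0.1879, 0.1513]
tool_rot: [[-0.999, 0.032, 0.0], [0.032, 0.999, -0.0], [-0.0, -0.0, -1.0]]
ft_force: [-0.9, 0.5, -3.6]
opening: 0.73
t 30.58 at [650.1 187.9 151.3] shift [-0.4  0.6 67.1] turn [-0.01  0.03 -0.01] open 0.73
```

View pics/w9.png

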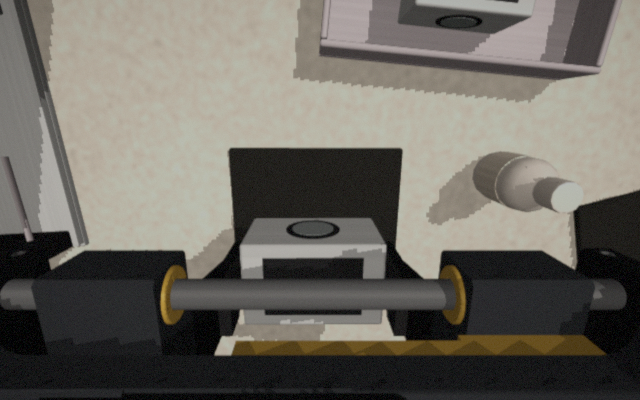

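Candidates for the pad in the top view: (185,170) 149x177 mm, (285,190) 103x122 mm, (286,142) 72x84 mm. The second fits 105x125 and is middle-sized; the earlier crop and this wrist view confirm that the cassette is over it. Lower it.

```bash

python3 -m creep '[[0,0,15,0,0,0,0.6],[0,0,35,0,0,0,0.6],[0,0,50,0,0,0,0.6],[0,0,58,0,0,0,0.6],[0,0,62,0,0,0,0.6],[0,0,64.5,0,0,0,0.6],[0,0,66,0,0,0,0.6],[0,0,66.5,0,0,0,0.6],[0,0,66.5,0,0,0,0.6],[0,0,66.5,0,0,0,0.6]]'
python3 -m creep '[[0,0,0.7,0,0,0,0.6],[0,0,0.7,0,0,0,0.6]]'
```

```text
t: 31.47
eef_pos: [0.6508, 0.1887, 0.0852]
tool_rot: [[-1.0, 0.03, 0.002], [0.03, 1.0, -0.0], [-0.002, -0.0, -1.0]]
ft_force: [-3.1, -3.1, 3.2]
opening: 0.732
t: 31.63
eef_pos: [0.6508, 0.1887, 0.0852]
tool_rot: [[-1.0, 0.03, 0.001], [0.03, 1.0, -0.0], [-0.001, -0.0, -1.0]]
ft_force: [-3.4, -3.0, 7.3]
opening: 0.732
```

```bash

python3 -m creep '[[0,0,0,0,0,0,0.9],[0,0,0,0,0,0,0.9],[0,0,0,0,0,0,0.9],[0,0,0,0,0,0,0.9],[0,0,-15,0,0,0,0.9],[0,0,-40,0,0,0,0.9],[0,0,-60,0,0,7,1],[0,0,-65,0,0,14,1],[0,0,-65,0,0,21,1],[0,0,-65,0,0,28,1],[0,0,-65,0,0,35,1],[0,0,-65,0,0,42,1]]'
python3 -m creep '[[0,0,0,0,0,48,1],[0,0,0,0,0,48,1],[0,0,0,0,0,48,1],[0,0,0,0,0,48,1],[0,0,0,0,0,48,1],[0,0,0,0,0,48,1],[0,0,0,0,0,48,1],[0,0,0,0,0,48,1],[0,0,0,0,0,48,1],[0,0,0,0,0,48,1]]'
python3 -c "
from mv import *
from h import *
snap('wrist','w10')
go([650.8,188.7,85.5],-1.7)
snap('top','t10')"
```

```text
t: 32.63
eef_pos: [0.6506, 0.1892, 0.1493]
tool_rot: [[-0.718, 0.696, 0.001], [0.696, 0.718, 0.0], [-0.001, 0.001, -1.0]]
ft_force: [0.3, -0.2, 0.1]
opening: 0.996
t: 33.47
eef_pos: [0.6504, 0.189, 0.1486]
tool_rot: [[0.029, 1.0, 0.001], [1.0, -0.029, 0.0], [0.0, 0.001, -1.0]]
ft_force: [0.3, -0.4, 0.1]
opening: 0.997
t 33.52 at [650.4 189.  148.4] shift [-0.3  0.4 62.9] turn [ 0.02 -0.01  0.03] open 1.0
```

View pics/w10.png

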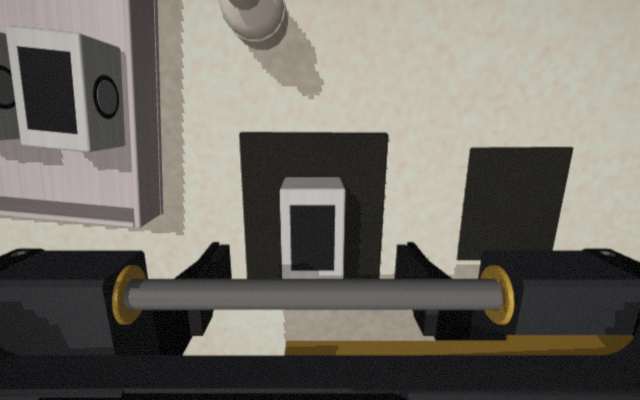

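View pics/t10.png

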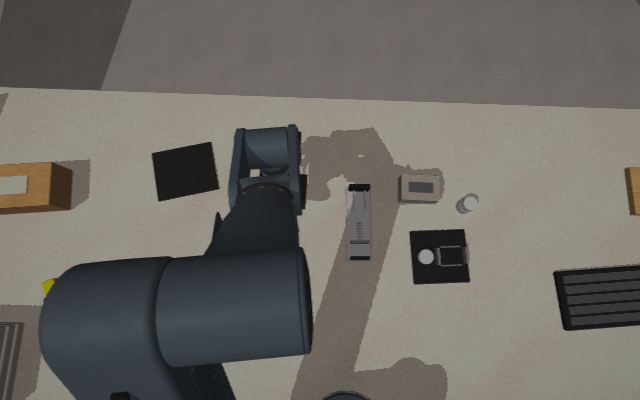

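```bash

python3 -m creep '[[0,0,20,0,0,0,1],[0,0,45,0,0,0,1],[0,0,60,0,0,0,1],[0,0,63,0,0,0,1],[0,0,63,0,0,0,0.9],[0,0,63,0,0,0,0.3],[0,0,63,0,0,0,0.3],[0,0,63,0,0,0,0.3],[0,0,63,0,0,0,0.3],[0,0,63,0,0,0,0.3],[0,0,63,0,0,0,0.3],[0,0,63,0,0,0,0.3]]' 35
python3 -m creep '[[0,0,0,0,0,0,0.3],[0,0,0,0,0,0,0.3]]'
python3 -c "
from mv import *
go([650.8,188.7,85.5],-1.7)"
```

```text
t: 34.57
eef_pos: [0.6504, 0.1889, 0.0854]
tool_rot: [[0.031, 1.0, 0.0], [1.0, -0.031, 0.0], [0.0, 0.0, -1.0]]
ft_force: [-0.1, 0.3, 0.4]
opening: 0.479
t: 34.73
eef_pos: [0.6503, 0.189, 0.0853]
tool_rot: [[0.031, 1.0, 0.0], [1.0, -0.031, 0.0], [0.0, 0.0, -1.0]]
ft_force: [0.3, -1.4, 2.3]
opening: 0.454
t 34.73 at [650.3 189.   85.3] shift [-0.3  0.5 -0.2] turn [ 0.01 -0.   -0.05] open 0.454
```

```bash

python3 -m creep '[[0,0,-8,0,0,0,0.3],[0,0,-22,0,0,0,0.3],[0,0,-45,0,0,0,0.3],[0,0,-72,0,0,0,0.3],[0,0,-98,0,0,0,0.3],[0,0,-115,0,0,0,0.3],[0,0,-120,0,0,0,0.3]]'
python3 -c "
from mv import *
go([475,-350,200],3.9)"
```

```text
t: 35.32
eef_pos: [0.652, 0.1893, 0.2097]
tool_rot: [[0.031, 1.0, 0.007], [1.0, -0.031, 0.001], [0.001, 0.007, -1.0]]
ft_force: [0.9, -0.6, -2.7]
opening: 0.452
t 35.32 at [652.  189.3 209.7] shift [-544.4 -160.6    7.9] turn [ 0.42 -0.05 -5.65] open 0.452
```

```bash

python3 -m creep '[[-8,-2,0,0,0,0,0.3],[-24,-7,0,0,0,0,0.3],[-48,-14,0,0,0,0,0.3],[-80,-23,0,0,0,-1,0.3],[-115,-33,0,0,0,-1,0.3],[-152,-44,0,0,0,-2,0.3],[-190,-55,0,0,0,-2,0.3],[-228,-66,0,0,0,-3,0.3],[-266,-77,0,0,0,-3,0.3],[-304,-88,0,0,0,-4,0.3],[-342,-99,0,0,0,-4,0.3],[-380,-110,0,0,0,-5,0.3]]'
python3 -c "
from mv import *
go([475,-350,200],3.9)"
```

```text
t: 36.32
eef_pos: [0.5263, -0.1889, 0.2036]
tool_rot: [[-0.057, 0.998, -0.003], [0.998, 0.057, 0.002], [0.002, -0.003, -1.0]]
ft_force: [0.4, -0.2, -3.9]
opening: 0.458
t 36.32 at [ 526.3 -188.9  203.6] shift [-157.9  -60.4    3.5] turn [-0.19 -0.11 -0.64] open 0.458
```

```bash

python3 -m creep '[[-36,-14,0,0,0,0,0.3],[-70,-27,0,0,0,-0.6,0.3],[-98,-38,0,0,0,-0.6,0.3],[-120,-47,0,0,0,-0.6,0.3],[-135,-53,0,0,0,-0.6,0.3],[-143,-56,0,0,0,-0.6,0.3],[-145,-57,0,0,0,-0.6,0.3],[-145,-57,0,0,0,-0.6,0.3],[-145,-57,0,0,0,-0.6,0.3],[-145,-57,0,0,0,-0.6,0.3]]'
python3 -c "
from h import *
import time
snap('wrist','w11')
from mv import *
go([475,-350,200],3.9)
snap('wrist','w12')
"
```

```text
t: 37.15
eef_pos: [0.4801, -0.3339, 0.2047]
tool_rot: [[-0.069, 0.998, -0.001], [0.998, 0.069, 0.001], [0.001, -0.001, -1.0]]
ft_force: [-0.8, 0.1, -3.5]
opening: 0.456
t 37.2 at [ 480.3 -334.   204.9] shift [-15.6  -6.4   4.9] turn [-0.03 -0.05  0.04] open 0.459
```

View pics/w12.png

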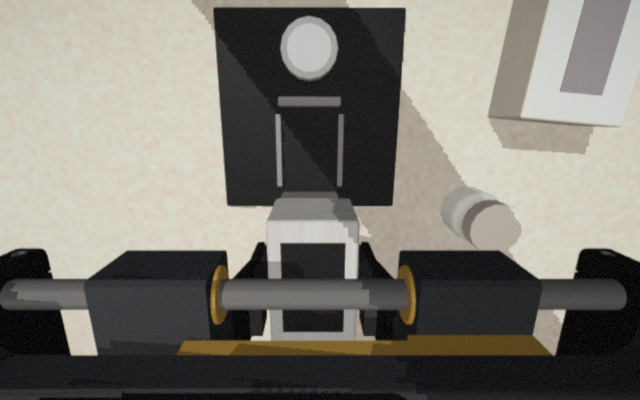

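```bash
python3 - <<'E'
from h import *
W=V("pics/w12.npz");crop(W,205,0,415,215,2.8,"wd")
b=cv2.resize(W.im[85:205,260:360,::-1],None,fx=6,fy=6,interpolation=cv2.INTER_CUBIC);b=np.clip(b.astype(int)*2,0,255).astype(np.uint8);cv2.imwrite("pics/we.png",b[:600])
E
```

```text
(no output)
```

View pics/wd.png

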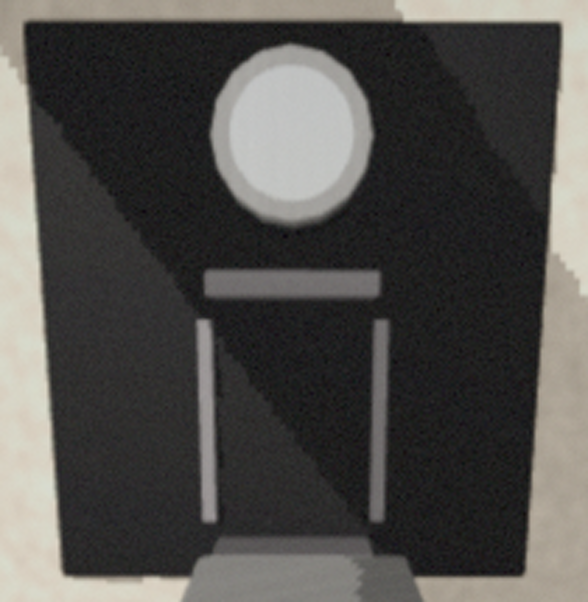

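View pics/we.png

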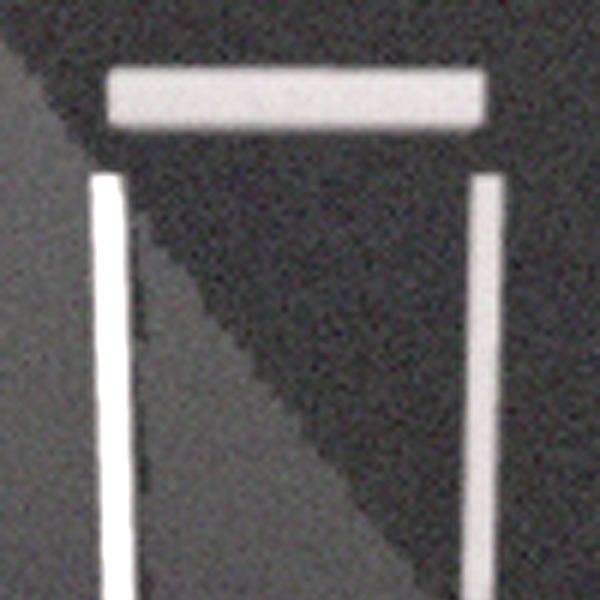

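```bash
python3 - <<'E'
from h import *
W=V("pics/w12.npz")
def A(x,y,z,s=6,ox=260,oy=85):
    p=W.plane((x+.5)/s-.5+ox,(y+.5)/s-.5+oy,z)*1000;return p[:2]
D=lambda x,y,z:A(x,y,z,2.8,205,0)
l1,l2=D(204.5,320,.013),D(209.5,522,.013);r1,r2=D(382,320,.013),D(376.5,522,.013)
print("lips",l1,l2,r1,r2,"centre",(l1+l2+r1+r2)/4,"sep",np.linalg.norm(r1-l1),"len",np.linalg.norm(l1-l2))
wl,wr=A(108,130,.032),A(487,130,.032);wl2,wr2=A(108,68,.032),A(487,68,.032)
print("wall inner mid",(wl+wr)/2,"outer mid",(wl2+wr2)/2,"w",np.linalg.norm(wl-wr))
b=[D(25,22,.008),D(560,22,.008),D(525,575,.008),D(63,575,.008)]
print("base",np.round(b,1),"c",np.mean(b,0))
def ang(d):return np.degrees(np.arctan2(d[1],d[0]))
ya=[ang(l1-l2),ang(r1-r2),ang(b[0]-b[3]),ang(b[1]-b[2])];xa=[ang(wr-wl)+90,ang(b[1]-b[0])+90,ang(b[2]-b[3])+90];print(np.round(ya,2),np.round(xa,2))
a=np.radians(93.9);y=np.array([np.cos(a),np.sin(a)])
print("pocket from base",np.mean(b,0)-30*y,"from wall inner",(wl+wr)/2-36*y)
# depth check
print(W.dep(313,150),W.dep(309,101))
E
python3 -c "
from mv import *
go([475,-350,200],3.9)"
```

```text
lips [ 445.06904653 -260.98706242] [ 449.10996004 -321.53225634] [ 497.26190629 -257.36807675] [ 501.13975626 -317.91293703] centre [ 473.14516728 -289.45008314] sep 52.31817721966704 len 60.67989361958242
wall inner mid [ 470.80444771 -253.58046386] outer mid [ 470.30651471 -246.09098586] w 48.37866078629731
base [[ 391.7 -185.1]
 [ 539.5 -174.9]
 [ 551.  -333. ]
 [ 402.2 -343.3]] c [ 471.1050643  -259.06144677]
[93.82 93.66 93.8  94.15] [93.97 93.95 93.98]
pocket from base [ 473.14552302 -288.99197514] from wall inner [ 473.25299818 -289.4970979 ]
[ 0.4761933  -0.28871861  0.00907111] [ 0.47044162 -0.24981157  0.0331021 ]
t 37.25 at [ 480.4 -334.2  205. ] shift [-15.4  -6.4   5. ] turn [-0.02 -0.03  0.05] open 0.456
```

```bash
python3 - <<'E'
from h import *
from plant import observe
W=V("pics/w12.npz");o=observe();crop(W,255,190,375,350,4,"wf")
R=o["tool_rot"]
for p in [(269,221),(357,221),(313,221),(280,243.5),(346,243.5),(269,331)]:
    q=W.plane(*p,.164);print(p,np.round(R.T@(q-o["eef_pos"])*1000,1))
E
```

```text
(269, 221) [ 31.1 -19.7  41. ]
(357, 221) [31.1 17.7 41. ]
(313, 221) [31.1 -1.  41. ]
(280, 243.5) [ 20.9 -15.3  41. ]
(346, 243.5) [20.9 13.3 41. ]
(269, 331) [-23.  -21.6  41. ]
```

View pics/wf.png

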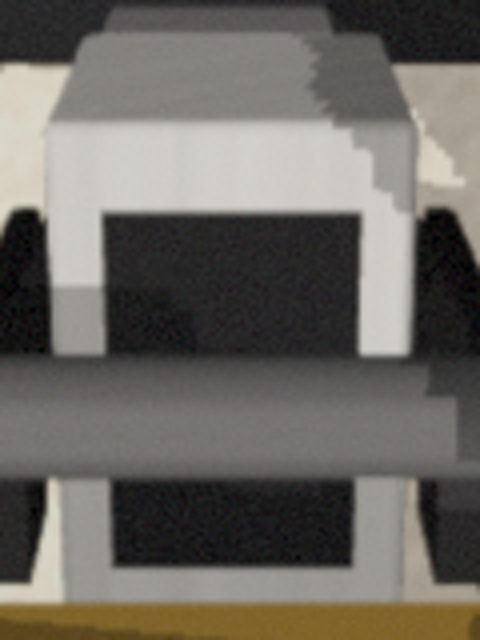

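```bash
python3 -c "
from mv import *
go([474,-289.1,150],3.9)"
```

```text
t 37.25 at [ 480.4 -334.2  205. ] shift [45.4 -3.2 55. ] turn [-0.02 -0.03  0.05] open 0.456
```

```bash

python3 -m creep '[[6,0,6,0,0,0,0.3],[16,-1,18,0,0,0,0.3],[28,-2,32,0,0,0,0.3],[38,-3,45,0,0,0,0.3],[44,-3,52,0,0,0,0.3],[45.4,-3.2,55,0,0,0,0.3],[45.4,-3.2,55,0,0,0,0.3],[45.4,-3.2,55,0,0,0,0.3],[45.4,-3.2,55,0,0,0,0.3]]'
python3 -c "
from h import *
snap('wrist','w13')
from mv import *
go([474,-289.1,89.3],3.9);snap('side','s13');go([474,-289.1,89.3],3.9)
"
```

```text
t: 38.0
eef_pos: [0.4746, -0.2915, 0.1508]
tool_rot: [[-0.067, 0.998, 0.002], [0.998, 0.067, -0.002], [-0.002, 0.002, -1.0]]
ft_force: [-0.6, 0.2, -2.3]
opening: 0.458
t 38.05 at [ 474.5 -291.5  150.8] shift [ 2.5 -0.4 61.5] turn [ 0.1   0.11 -0.07] open 0.457
t 38.1 at [ 474.4 -291.4  150.8] shift [ 2.4 -0.3 61.5] turn [ 0.09  0.1  -0.08] open 0.46
```

View pics/w13.png

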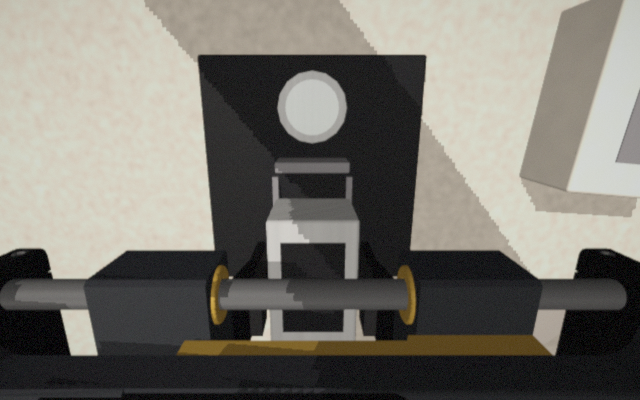

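```bash

python3 -m creep '[[1,0,8,0,0,0,0.3],[2.2,-0.2,20,0,0,0,0.3],[2.2,-0.2,28,0,0,0,0.3],[2.2,-0.2,32,0,0,0,0.3],[2.2,-0.2,32,0,0,0,0.3],[2.2,-0.2,32,0,0,0,0.3],[2.2,-0.2,32,0,0,0,0.3]]'
python3 -c "
from h import *
from mv import *
go([474,-289.1,89.3],3.9);snap('wrist','w14');go([474,-289.1,89.3],3.9)
"
```

```text
t: 38.68
eef_pos: [0.4737, -0.2885, 0.1183]
tool_rot: [[-0.067, 0.998, 0.001], [0.998, 0.067, -0.001], [-0.001, 0.001, -1.0]]
ft_force: [0.1, 0.2, -3.4]
opening: 0.456
t 38.68 at [ 473.7 -288.5  118.3] shift [-0.6  0.3 29. ] turn [ 0.03  0.03 -0.06] open 0.456
t 38.73 at [ 473.7 -288.5  118.4] shift [-0.6  0.2 29.1] turn [ 0.04  0.04 -0.06] open 0.451
```

View pics/w14.png

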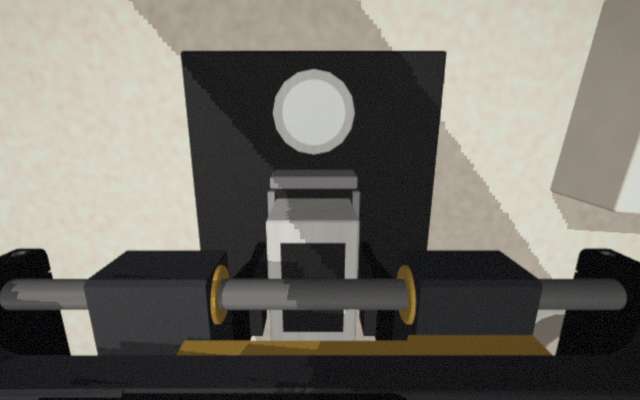

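```bash

python3 -m creep '[[-0.5,0.2,6,0,0,0,0.3],[-0.5,0.2,13,0,0,0,0.3],[-0.5,0.2,19,0,0,0,0.3],[-0.5,0.2,23,0,0,0,0.3],[-0.5,0.2,26,0,0,0,0.3],[-0.5,0.2,28,0,0,0,0.3],[-0.5,0.2,28,0,0,0,0.3],[-0.5,0.2,28,0,0,0,0.3]]'
python3 -m creep '[[0,0,0.7,0,0,0,0.3],[0,0,0.7,0,0,0,0.3]]'
```

```text
t: 39.4
eef_pos: [0.4737, -0.2888, 0.09]
tool_rot: [[-0.067, 0.998, 0.0], [0.998, 0.067, -0.0], [-0.0, 0.0, -1.0]]
ft_force: [0.1, -0.1, -3.5]
opening: 0.454
t: 39.57
eef_pos: [0.4737, -0.2888, 0.0894]
tool_rot: [[-0.067, 0.998, 0.0], [0.998, 0.067, -0.0], [-0.0, 0.0, -1.0]]
ft_force: [0.7, 0.8, -2.9]
opening: 0.454
```

```bash

python3 -m creep '[[0,0,0.6,0,0,0,0.3],[0,0,1,0,0,0,0.3],[0,0,1,0,0,0,0.3]]'
```

```text
t: 39.82
eef_pos: [0.4738, -0.2888, 0.0893]
tool_rot: [[-0.067, 0.998, 0.0], [0.998, 0.067, -0.0], [-0.001, 0.0, -1.0]]
ft_force: [-1.1, 0.7, 4.5]
opening: 0.459
```

```bash

python3 -m creep '[[0,0,0,0,0,0,0.65],[0,0,0,0,0,0,0.65],[0,0,0,0,0,0,0.65],[0,0,0,0,0,0,0.65],[0,0,-10,0,0,0,0.65],[0,0,-30,0,0,0,0.65],[0,0,-60,0,0,0,0.65],[0,0,-100,0,0,0,0.65],[-10,0,-140,0,0,0,0.8],[-20,0,-170,0,0,0,1],[-20,0,-170,0,0,0,1],[-20,0,-170,0,0,0,1]]'
python3 -c "
from h import *
snap('wrist','w15');S=snap('side','s15');T=snap('top','t15')
crop(S,300,100,440,350,2.3,'s15c')"
```

```text
t: 40.82
eef_pos: [0.4758, -0.3098, 0.2613]
tool_rot: [[-0.066, 0.998, 0.004], [0.998, 0.067, -0.004], [-0.005, 0.004, -1.0]]
ft_force: [0.8, 0.0, -0.1]
opening: 0.866
```

View pics/w15.png

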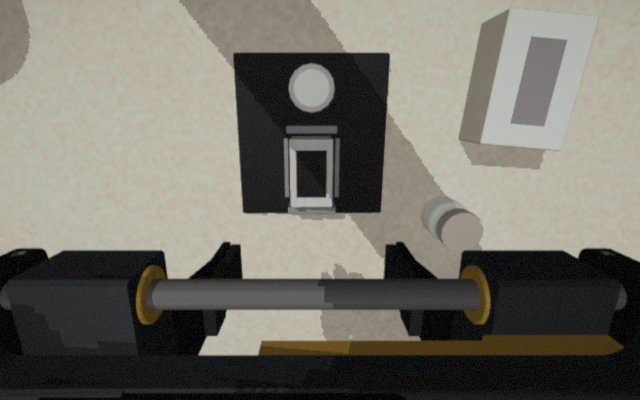

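View pics/s15.png

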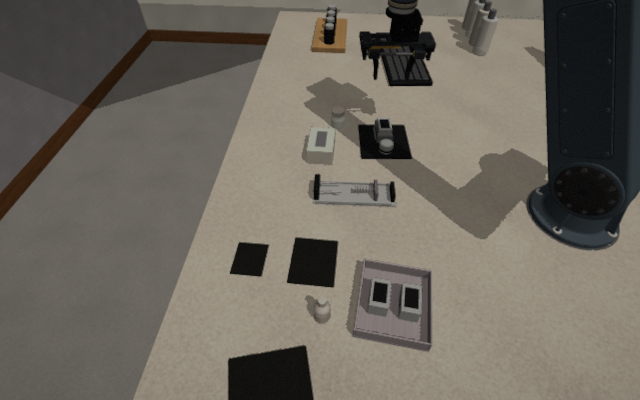

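View pics/t15.png

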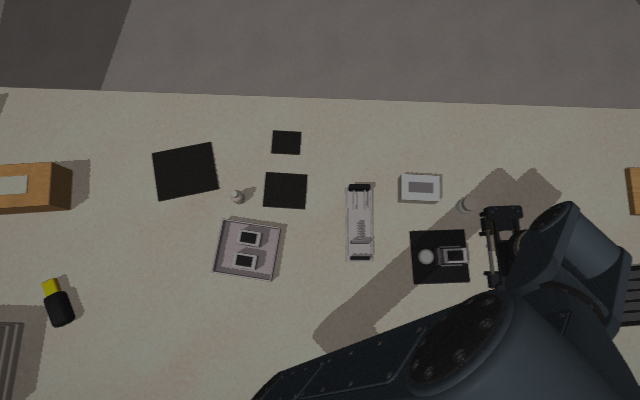

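```bash
python3 - <<'E'
from h import *
W=V("pics/w15.npz");T=V("pics/t15.npz")
ps=[np.array(W.dep(u,v))*1000 for u,v in [(293,142),(329,142),(293,203),(330,203),(311,172)]];print(np.round(ps,1))
P=W.plane(311.5,174,.048)*1000
a=np.radians(3.9);d=P[:2]-[474,-289.1];print(P.round(1),"pocket xy",[np.cos(a)*d[0]+np.sin(a)*d[1],-np.sin(a)*d[0]+np.cos(a)*d[1]])
for n,u,v in [("r1",249,239),("r2",245.5,261)]:
    p=T.plane(u,v,.044)*1000;d=p[:2]-[474,284];b=np.radians(-7.5);print(n,p.round(1),np.round([np.cos(b)*d[0]+np.sin(b)*d[1],-np.sin(b)*d[0]+np.cos(b)*d[1]],1),"z",(T.dep(u,v)*1000).round(1)[2])
from plant import observe
o=observe();print(o["t"],o["ft_force"],o["joint_vel"])
E
```

```text
[[ 454.6 -261.2   49.6]
 [ 487.  -259.1   49.2]
 [ 457.4 -318.1   49.6]
 [ 492.5 -315.8   49.5]
 [ 472.5 -287.3   49.8]]
[ 473.1 -289.5   48. ] pocket xy [np.float64(-0.8952039702088282), np.float64(-0.3120818055963)]
r1 [500.9 275.9  44. ] [27.7 -4.6] z 46.7
r2 [441.  281.4  44. ] [-32.4  -6.9] z 41.9
40.9667 [-1.06640573 -0.13276759 -0.74617382] [ 0.16776876  1.02337147  0.20541911 -0.0051558  -0.17694807 -0.05597155]
```

The top corners of the cassette in the pocket all read 49.2–49.6 mm, so it sits level. The expected height is 48 mm, and the camera calibration is good to about 2 mm. Its centre is within 1 mm of the pocket centre, and both rattlers are flat in the tray. Handing in.

```bash
python3 -m creep '[[0,0,0,0,0,0,1],[0,0,0,0,0,0,1],[0,0,0,0,0,0,1]]'; python3 -c "
from plant import job_done
print(job_done())"
```

```text
t: 41.22
eef_pos: [0.4747, -0.3082, 0.2572]
tool_rot: [[-0.067, 0.998, -0.002], [0.998, 0.067, 0.002], [0.002, -0.002, -1.0]]
ft_force: [0.0, 0.6, 0.6]
opening: 0.995
the job is handed in; nothing more can be done
None
```

I tilted all three cassettes ±36° in the hand. The first two off the stop rattled and are in the reject tray. The third was sound: I let it go on the middle-sized pad, took it again by its long sides and laid it in the pocket. I handed in at 41.2 s of the 72 s allowed.

- **Rattle test:** the level wrist moment about x changed by about 0.08 N m for the first cassette and 0.09 N m for the second. For the third it changed by about −0.015 N m, which is within the noise.
- **Pocket:** the sound cassette's centre is within about 1 mm of the pocket centre, its top is level, and it met the floor at the expected height. Its depth reading came out about 1.5 mm high, which is within the camera calibration.
- **Tray:** both rattlers are upright on the tray floor, at x about +28 and −32 mm and y about −5 and −7 mm from the tray centre. By the arm's own position, y is about 0; the cameras disagree by a few mm here, but both are well inside the limits.
- **Bystanders:** the wipes box, drops bottle and swab jar look unmoved in the last pictures, though I did not measure them.
- **Camera disagreement:** the side view differed from the top view by 4–5 mm in y, so I relied on the wrist and top views for the pocket.

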